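Roll a filter housing onto the line and clamp it for test

ROBOT

A 6-joint arm with a two-finger parallel gripper is mounted at the origin on the work surface. World frame = base frame: x ahead of the robot, y to its left, z up, the work surface at z = 0. Lengths are in m, angles in rad, forces in N, time in s.
With the tool pointing down it reaches from about 0.275 to 1 m from the base axis. Payload 8.4 kg.
Tool frame: the origin (TCP) lies at the very end of the fingers, on their centre line; the grasp point (between the pads) lies 19 mm behind it; x points along the fingers, y is the direction in which the jaws open and shut, and the axes are right-handed (so a half turn about x gives the same grasp; the last joint's range is limited). The gripper opens to 85 mm and grips with 20 to 120 N. Pads are 22 mm wide; open, the fingers measure 114 mm over their backs; the gripper's body (76 mm by 85 mm) begins 54 mm behind the grasp point. The pads swing forward as they close: fully open they stand 13 mm farther back than shut.
Start: joints at [-1.222, 0.353, 1.633, -0, 1.155, -0.002], TCP at [0.215, -0.587, 0.231] pointing down, gripper open.
Joint ranges: [-2.63, 2.63], [-0.92, 2.1], [0.06, 2.66], [-1.3, 4.44], [0, 2.69], [-3.02, 3.02]. Speed limits (rad/s): [2.22, 2.22, 2.79, 3.14, 3.14, 3.14].

INTERFACE

Orientations are given as a 3x3 rotation matrix whose columns are the frame's x, y, z axes.
In Python, from plant import r, read_camera, get_calibration gives the robot as it stands.
- The arm moves only by the tool play_rows, never from a script. Its argument "steps" is one flat list of numbers, 5 for each row, row after row: the shift along the tool's x, y, z scaled (see below), then the turn about the tool's x scaled (see below), then the closure, from 0 (fully open) to 1 (shut). A call has exactly 10 rows; each row shifts and turns the pose as measured when the row begins, along the tool's axes as they then stand; what a row does not reach is not made up. The controller multiplies each number of a shift by 0.08 m and each number of a turn by 60 degrees. A row lasts 1/10 s, in which the tool goes at most 50 mm and 8.59 degrees, less where a joint would pass 70% of its speed; a pose out of reach is approached as far as the arm can. A call with a number of a shift or a turn outside -1 to 1 is refused whole. A call with a gripper value outside its range is refused whole. The fingers move at their own pace and stop on an object; "newtons" is the grip in N (left out, the last holds). Time passes only in rows, so rows that do not move let the fingers close, or fill a call up. It gives the time, the measured TCP pose, the force and the opening at its end, in the units of the state.
- r.read_state(): the state, without advancing time (a new reading comes with each control period).
- read_camera(name): name is "scene" or "top" or "wrist"; returns the picture (400x640x3 uint8, red, green, blue); there is no depth.
- get_calibration(name): a dict with "K" (3x3 intrinsics, pixels), "k1" (the pictures are not rectified: a ray, as slopes to the right and down, at radius r is drawn at 1 + k1 r^2 times it, then the intrinsics apply), "rvec" (rotation vector, rad) and "tvec" (3), from world to camera coordinates, as OpenCV has them. Camera axes: x right, y down, z forward; pixel columns grow to the right and rows downward; lengths in m; the calibration is good to about 2 mm. A picture is of the moment at which its call begins: read the wrist's pose just before it. get_calibration takes no time and is no camera call; for the wrist camera it gives the pose at the moment of the call.
- r.job_done(): hands the job in, once; it reports no verdict.
The state is a dict: "clock": time; "qpos": joint angles; "joint_vel": joint speeds; "joint_torque": joint torques, N m; "eef_pos": TCP position; "orientation": TCP orientation; "contact_force": force on the tool from outside, world axes, zero at the start; "wrist_torque": the same for the moment, N m; "finger_gap": finger opening in m.
Only numpy, scipy, OpenCV 4.12 (cv2) and the standard library are available. Lean on these libraries where they do the work, as an engineer would, in place of code of your own. Each camera call takes 0.05 s, during which the arm holds its last target.

TASK

Roll the white filter housing along the fixture plate, over the low ridge, and stop it on the scribed centre line under the hold-down clamp; do not pick it up. Then push the clamp's knob straight down until its foot bears firmly on the housing, with about 10 N at the foot and never more than 20 N on the housing (its wall is thin), and let go, leaving the housing held on the line and everything else undisturbed.

Things in the scene. Friction and masses are not known exactly. Their poses are not given: they have to be found in the camera images.
- housing_center (a point): Centre of the loose filter housing: white plastic cylinder, 90 mm diameter, 220 mm long plus a 10 mm brass port on each end face, about 0.7 kg. x is the cylinder's axis; y and z turn as it rolls. It lies on the fixture plate, axis nearly parallel to the line (within 0.05 rad), and starts 80 to 150 mm to either side of it. It rolls freely and coasts; past the ridge it runs on unless held back.
- mark (a point): Middle of the black scribed line, on the top face of the aluminium fixture plate. x runs along the line, away from the robot, y is the rolling direction, z up. The housing must end lying along the line, centred over it (30 mm lengthwise is near enough; it starts within 20 mm). The plate is 460 mm in y and 270 mm in x; its height over the bench differs from start to start.
- clamp (a joint): Travel of the hold-down clamp, m: 0 fully up (foot 120 mm above the plate), grows as it is pushed down, at most 0.038; starts between 0 and 0.012. The foot meets the housing's top at about 0.030. The slide is stiff (2 to 4 N to move it) and stays where it is left. Foot on housing is hard contact: a millimetre too far is too much force.
- knob_top (a point): Centre of the top face of the clamp's black knob, a disc 52 mm in diameter and 14 mm high, at x = 85 mm, y = 0 of the mark, 228 mm above the plate when the clamp is up. Push it straight down. Below it a 14 mm rod leads through the bracket to the foot, a rubber disc 36 mm in diameter.
- foot (a point): Centre of the underside of the clamp's foot. When the knob is pressed with some 12 N the foot bears on the housing with about 10 N.
- housing: The same filter housing (origin at its centre). Its wall is thin and its surface grips: fingertips resting on its crown roll it without slipping (they travel twice as far as it does), but pushing low on its flank or straddling it tends to jam it or let it run away.
- bin: Blue open parts bin, 100 x 75 x 50 mm, standing on the fixture plate on the other side of the line; leave it where it is.
- spanner: Steel spanner, 170 mm, lying on the bench; leave it.
- driver: Screwdriver, 190 mm, lying on the bench beside the fixture; leave it.
- sealant: White jar with a black cap, 52 mm diameter, 85 mm tall, standing on the bench beside the fixture; leave it.
- tee: Brass tee fitting, 70 mm, on the bench; leave it.
- gauge: Round pressure gauge, 64 mm diameter, lying face up; leave it.
- meter: Orange hand-held meter, 150 x 75 x 35 mm, on the bench; leave it.
- ridge_left (a point): Middle of the foot of one of two steel ridges on the plate, 2 mm high, 6 mm wide, parallel to the line, at y = +40 mm of the mark (the other is at y = -40 mm). The housing must be rolled over one of them to reach the line.
- bracket_tip (a point): End nearest the robot of the bracket that carries the clamp, at its underside, 150 mm above the plate, at x = 50 mm, y = 0 of the mark. The bracket is 34 mm wide (y) and 18 mm thick and runs in +x to a post 40 mm square at x = 160 mm. With the clamp up the housing passes freely under bracket and foot.

How it is judged:
By the outcome, as a careful person would: the job done as asked, in the order asked, and still so for the second after the job is handed in, with the robot touching nothing.
It also fails if it takes over 72 s, if anything falls off the work surface, if the arm or the gripper's body presses on something with over 40 N, if the wrist force passes 120 N, or if a joint passes its speed limit or range.

## Working session

There is one attempt and no reset: what is moved stays moved. The work goes in short steps, Python scripts to look and compute and a tool call to move; the robot and the scene stay as the last step left them, time stands still between calls to the robot, and variables do not carry over. Pictures are saved under pics/ and viewed, and the job is handed in when it is done.

Besides the shell and the picture viewer there is one more tool, called after ">>>" as name(argument=value, ...) on one line, values as JSON. play_rows: Moves the arm, as the interface text tells. Its arguments: {"type":"object","properties":{"steps":{"type":"array"},"newtons":{"type":"number"}},"required":["steps"]}

```bash
ls; mkdir -p pics; cat > h.py <<'E'
import numpy as np, cv2
from plant import r, read_camera, get_calibration
def snap(n,f):
    im=read_camera(n); cv2.imwrite('pics/'+f,cv2.cvtColor(im,cv2.COLOR_RGB2BGR)); return im
def cal(n):
    c=get_calibration(n);K=np.array(c['K'],float);R=cv2.Rodrigues(np.array(c['rvec'],float))[0];t=np.array(c['tvec'],float).ravel();return K,c['k1'],R,t
def ray(n,u,v,c=None):
    K,k1,R,t=c or cal(n)
    d=np.array([(u-K[0,2])/K[0,0],(v-K[1,2])/K[1,1]]);p=d.copy()
    for _ in range(30): p=d/(1+k1*(p@p))
    w=R.T@np.array([p[0],p[1],1]);return -R.T@t,w/np.linalg.norm(w)
def onz(n,u,v,z,c=None):
    o,w=ray(n,u,v,c);return o+w*(z-o[2])/w[2]
def proj(n,P,c=None):
    K,k1,R,t=c or cal(n)
    q=R@np.asarray(P,float)+t;p=q[:2]/q[2];p=p*(1+k1*(p@p));return np.array([K[0,0]*p[0]+K[0,2],K[1,1]*p[1]+K[1,2]])
def tri(obs):
    A=np.zeros((3,3));b=np.zeros(3)
    for n,u,v in obs:
        o,w=ray(n,u,v);M=np.eye(3)-np.outer(w,w);A+=M;b+=M@o
    X=np.linalg.solve(A,b);return X,[proj(n,X)-[u,v] for n,u,v in obs]
E
python3 - <<'E'
from h import *
for n in('scene','top','wrist'):
    snap(n,n+'0.png'); K,k1,R,t=cal(n); print(n,K[0,0],k1,-R.T@t,R[2])
s=r.read_state();print(s)
E
```

```text
pics
scene 365.9249959939628 -0.0638750140688736 [1.10638214 0.02439922 0.97772137] [-0.62903371 -0.01418528 -0.77724859]
top 515.1512788906184 -0.09245199698927681 [0.29253349 0.02901316 1.5941951 ] [ 0.10701487 -0.00890613 -0.99421753]
wrist 352.08627335193825 -0.07638930466644371 [ 0.29240615 -0.55797329  0.37443197] [-0.30184295 -0.11066783 -0.94691259]
{'clock': 0.15, 'qpos': array([-1.22241700e+00,  3.53510742e-01,  1.63393645e+00,  1.78248648e-05,
        1.15522423e+00, -2.40376964e-03]), 'joint_vel': array([ 0.00090892, -0.00172064, -0.00286665, -0.00143632,  0.00043377,
       -0.00110533]), 'joint_torque': array([-4.04095808e-04, -6.05639291e+01, -3.42343426e+01, -1.76145306e-05,
        6.14033299e-03,  7.06942660e-05]), 'eef_pos': array([ 0.21465169, -0.58660244,  0.2307321 ]), 'orientation': array([[-3.52935710e-04,  3.43626363e-01, -9.39106383e-01],
       [ 1.01952881e-03, -9.39105830e-01, -3.43626544e-01],
       [-9.99999418e-01, -1.07872409e-03, -1.88929944e-05]]), 'contact_force': array([ 0.55760855,  0.16820973, -0.45820993]), 'wrist_torque': array([-0.0247661 ,  0.00874685, -0.05042724]), 'finger_gap': 0.08562153033222071}
```

View pics/scene0.png

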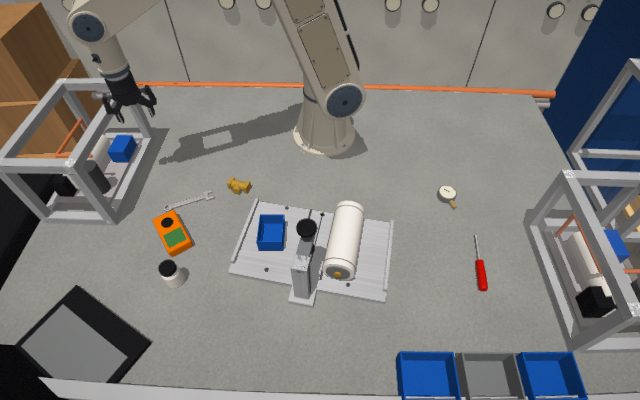

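View pics/top0.png

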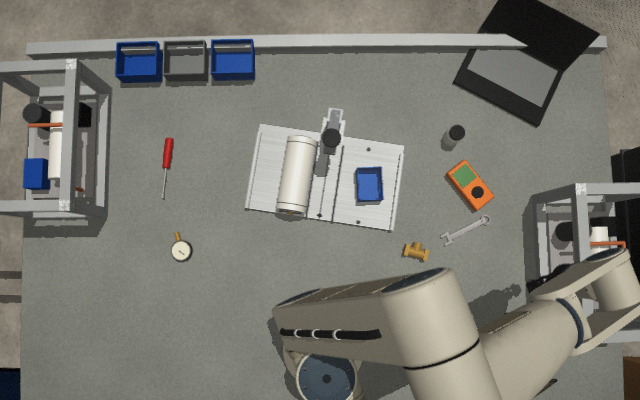

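View pics/wrist0.png

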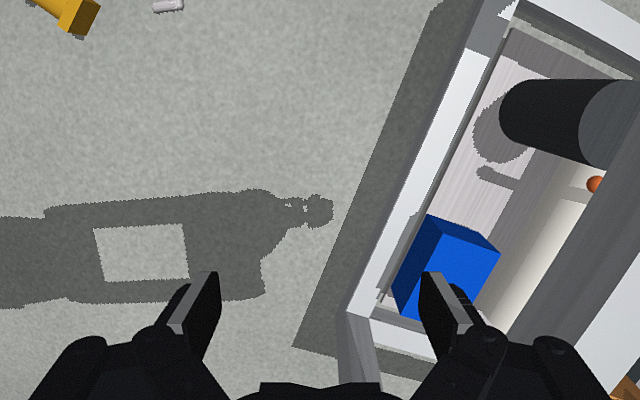

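The top view shows the plate around pixel (325,178), the housing around (295,175) on the +y side, the bracket and knob at (331,137), and the bin at (369,184). I'll zoom in for detail.

```bash
python3 - <<'E'
import cv2
a=cv2.imread('pics/top0.png')[95:245,230:420]; cv2.imwrite('pics/t0z.png',cv2.resize(a,None,fx=4,fy=4,interpolation=cv2.INTER_CUBIC))
a=cv2.imread('pics/scene0.png')[180:310,220:405]; cv2.imwrite('pics/s0z.png',cv2.resize(a,None,fx=4,fy=4,interpolation=cv2.INTER_CUBIC))
E
```

```text
(no output)
```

View pics/t0z.png

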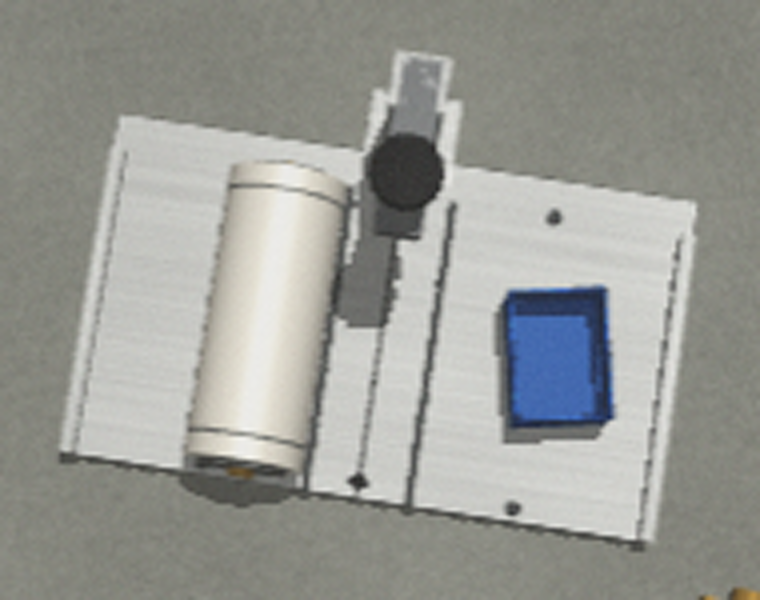

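View pics/s0z.png

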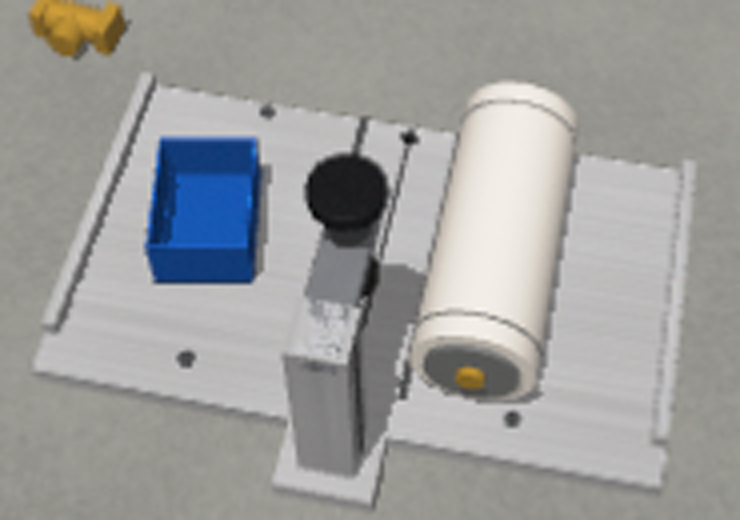

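```bash
python3 - <<'E'
from h import *
T=lambda u,v:('top',230+(u+.5)/4-.5,95+(v+.5)/4-.5)
S=lambda u,v:('scene',220+(u+.5)/4-.5,180+(v+.5)/4-.5)
for nm,a,b in [('diamond',(358,481),(410,137)),('holeA',(555,217),(186,358)),('holeB',(512,508),(267,111)),('cFR',(695,203),(35,372)),('cFL',(122,117),(662,486)),('cNL',(62,455),(690,165)),('cNR',(648,543),(147,80)),('knob',(406,172),(347,191))]:
    X,e=tri([T(*a),S(*b)]); print(nm,X.round(4),np.round(e,1).tolist())
E
```

```text
diamond [0.4055 0.0071 0.018 ] [[0.7, -0.0], [0.7, 0.0]]
holeA [ 0.6096 -0.1497  0.0181] [[0.8, -0.1], [0.8, 0.0]]
holeB [ 0.3832 -0.1108  0.0187] [[0.8, -0.1], [0.7, 0.0]]
cFR [ 0.6211 -0.2606  0.011 ] [[0.6, -0.1], [0.7, -0.0]]
cFL [0.6951 0.1893 0.0112] [[0.3, 0.0], [0.4, 0.0]]
cNL [0.4281 0.2329 0.0199] [[1.0, 0.1], [1.0, 0.0]]
cNR [ 0.3548 -0.2142  0.02  ] [[0.7, -0.1], [0.6, 0.0]]
knob [ 0.5998 -0.0262  0.226 ] [[0.9, -0.0], [0.9, 0.0]]
```

```bash
cat > fit.py <<'E'
from h import *
from scipy.optimize import least_squares, minimize
Z0=0.0182
T=lambda u,v:(230+(u+.5)/4-.5,95+(v+.5)/4-.5)
S=lambda u,v:(220+(u+.5)/4-.5,180+(v+.5)/4-.5)
def W(m,p):  # mark frame -> world ; m=(x,y,yaw)
    c,s=np.cos(m[2]),np.sin(m[2]); p=np.asarray(p,float); return np.array([m[0]+c*p[0]-s*p[1],m[1]+s*p[0]+c*p[1],Z0+p[2]])
def L(m,P):
    c,s=np.cos(m[2]),np.sin(m[2]); d=np.asarray(P[:2])-m[:2]; return np.array([c*d[0]+s*d[1],-s*d[0]+c*d[1]])
def cyl(x,y,yaw,z=None,R=.045,l=.11):
    z=Z0+R if z is None else z
    a=np.linspace(0,2*np.pi,48,endpoint=False); u=np.array([np.cos(yaw),np.sin(yaw),0]); n=np.array([-u[1],u[0],0])
    return np.array([np.array([x,y,z])+s*l*u+R*(np.cos(t)*n+np.sin(t)*np.array([0,0,1])) for s in(-1,1) for t in a])
def soft(n,pts,c,roi,f=4):
    u0,v0,u1,v1=roi; q=np.array([proj(n,p,c) for p in pts]); q=((q-[u0,v0]+.5)*f-.5)
    m=np.zeros(((v1-v0)*f,(u1-u0)*f),np.uint8); h=cv2.convexHull(np.round(q*16).astype(np.int32).reshape(-1,1,2)); cv2.fillConvexPoly(m,h,255,shift=4)
    return cv2.resize(m,(u1-u0,v1-v0),interpolation=cv2.INTER_AREA)/255.
def house(im,n,roi,x0,show=None):
    c=cal(n);u0,v0,u1,v1=roi; a=im[v0:v1,u0:u1].astype(float)
    w=np.clip((a[...,0]-a[...,2]-5)/8,0,1)*(a[...,0]>120)
    w=cv2.morphologyEx(w.astype(np.float32),cv2.MORPH_OPEN,np.ones((3,3)))
    k,lab,st,_=cv2.connectedComponentsWithStats((w>.3).astype(np.uint8)); i=1+np.argmax(st[1:,4]); w=w*(lab==i)
    if show: cv2.imwrite(show,cv2.resize((w*255).astype(np.uint8),None,fx=4,fy=4))
    f=lambda p:np.abs(soft(n,cyl(*p),c,roi)-w).sum()
    r_=minimize(f,x0,method='Nelder-Mead',options=dict(initial_simplex=np.array(x0)+np.array([[0,0,0],[.01,0,0],[0,.01,0],[0,0,.05]]),xatol=1e-4,fatol=.05))
    return r_.x,r_.fun,w.sum()
E
python3 - <<'E'
from fit import *
im={n:cv2.cvtColor(cv2.imread(f'pics/{n}0.png'),cv2.COLOR_BGR2RGB) for n in('top','scene')}
hx=.135;hy=.23
Tp=[((122,117),(hx,hy)),((695,203),(hx,-hy)),((62,455),(-hx,hy)),((648,543),(-hx,-hy))]
Sp=[((690,165),(-hx,hy)),((147,80),(-hx,-hy))]
ct=cal('top');cs=cal('scene')
def res(m): return np.concatenate([proj('top',W(m,(*p,0)),ct)-T(*q) for q,p in Tp])
a=least_squares(res,[.52,-.01,-.16]);print('mark top',a.x,a.fun.round(1))
m=a.x
for q in[(358,481),(383,325),(310,490),(347,230),(453,205),(408,510)]: print('top line/ridge',L(m,onz('top',*T(*q),Z0)).round(4))
for q in[(410,137),(405,390),(360,120),(690,165),(147,80)]: print('scene',L(m,onz('scene',*S(*q),Z0)).round(4))
for n,roi in(('top',(255,120,330,225)),('scene',(310,190,375,290))):
    p,f,w=house(im[n],n,roi,[.53,.09,-.15],f'pics/w_{n}.png'); print(n,p,L(m,p),p[2]-m[2],f,w)
for d in(0,.006,.012): print(d,proj('top',W(m,(.085,0,.228-d)))*4-4*np.array([230,95]),proj('scene',W(m,(.085,0,.228-d)))*4-4*np.array([220,180]))
E
```

```text
mark top [ 0.52404372 -0.01093028 -0.16596236] [-1.3 -0.5  0.9 -0.  -0.6 -0.1  1.   0.5]
top line/ridge [-0.1203  0.0003]
top line/ridge [ 0.0021 -0.0006]
top line/ridge [-0.1327  0.0356]
top line/ridge [0.0716 0.0381]
top line/ridge [ 0.1038 -0.0405]
top line/ridge [-0.1365 -0.0409]
scene [-0.1194 -0.0038]
scene [0.1015 0.0362]
scene [-0.1283 -0.0473]
scene [-0.1357  0.2217]
scene [-0.1343 -0.2313]
top [ 0.52586542  0.06225134 -0.07648425] [-0.01029305  0.07247705] 0.08947811082592369 1451.0749999999998 847.125
scene [ 0.52207264  0.0734518  -0.16717273] [-0.01588405  0.08289703] -0.0012103715946807092 662.0995098039216 1703.875
0 [407.02812811 151.84271556] [349.48516267 181.88888809]
0.006 [406.70862817 153.89354901] [349.78613714 187.48125919]
0.012 [406.39185188 155.92687622] [350.08405882 193.01449019]
```

View pics/w_top.png

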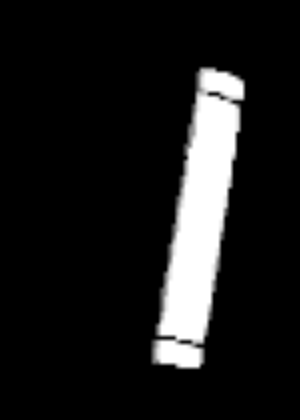

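```bash
python3 - <<'E'
from fit import *
im={n:cv2.cvtColor(cv2.imread(f'pics/{n}0.png'),cv2.COLOR_BGR2RGB) for n in('top','scene')}
a=im['top']; 
for v in(140,160,180,200): print(v,[tuple(x) for x in a[v,272:320:1]][::2])
g=im['top'].max(2)[115:160,310:355]; ys,xs=np.where(g<60); print(xs.mean()+310,ys.mean()+115,xs.min()+310,xs.max()+310,ys.min()+115,ys.max()+115)
g=im['scene'].max(2)[210:250,290:325]; ys,xs=np.where(g<45); print(xs.mean()+290,ys.mean()+210,xs.min()+290,xs.max()+290,ys.min()+210,ys.max()+210)
b=np.hstack([cv2.resize(im['top'][110:165,305:360],(550,550),interpolation=0)[:400,:390],cv2.resize(im['scene'][212:252,288:328],(400,400),interpolation=0)])
cv2.imwrite('pics/k.png',b[...,::-1])
E
```

```text
140 [(np.uint8(196), np.uint8(196), np.uint8(193)), (np.uint8(202), np.uint8(202), np.uint8(197)), (np.uint8(199), np.uint8(201), np.uint8(196)), (np.uint8(201), np.uint8(201), np.uint8(198)), (np.uint8(204), np.uint8(203), np.uint8(199)), (np.uint8(204), np.uint8(205), np.uint8(200)), (np.uint8(204), np.uint8(205), np.uint8(199)), (np.uint8(181), np.uint8(181), np.uint8(177)), (np.uint8(159), np.uint8(156), np.uint8(144)), (np.uint8(164), np.uint8(162), np.uint8(149)), (np.uint8(180), np.uint8(176), np.uint8(166)), (np.uint8(191), np.uint8(188), np.uint8(177)), (np.uint8(210), np.uint8(207), np.uint8(194)), (np.uint8(229), np.uint8(225), np.uint8(214)), (np.uint8(235), np.uint8(234), np.uint8(229)), (np.uint8(235), np.uint8(235), np.uint8(231)), (np.uint8(234), np.uint8(233), np.uint8(226)), (np.uint8(228), np.uint8(224), np.uint8(214)), (np.uint8(217), np.uint8(212), np.uint8(199)), (np.uint8(208), np.uint8(202), np.uint8(188)), (np.uint8(193), np.uint8(188), np.uint8(175)), (np.uint8(177), np.uint8(173), np.uint8(163)), (np.uint8(195), np.uint8(197), np.uint8(190)), (np.uint8(210)
[... 2830 characters left out ...]
), np.uint8(234), np.uint8(228)), (np.uint8(229), np.uint8(226), np.uint8(215)), (np.uint8(219), np.uint8(215), np.uint8(204)), (np.uint8(211), np.uint8(206), np.uint8(192)), (np.uint8(197), np.uint8(192), np.uint8(181)), (np.uint8(180), np.uint8(177), np.uint8(165)), (np.uint8(149), np.uint8(146), np.uint8(135)), (np.uint8(89), np.uint8(90), np.uint8(87)), (np.uint8(189), np.uint8(188), np.uint8(184)), (np.uint8(203), np.uint8(205), np.uint8(199)), (np.uint8(202), np.uint8(203), np.uint8(199)), (np.uint8(201), np.uint8(202), np.uint8(197)), (np.uint8(203), np.uint8(202), np.uint8(197))]
330.8301158301158 137.9227799227799 322 339 129 153
306.47231270358304 228.46905537459284 297 322 214 249
```

View pics/k.png

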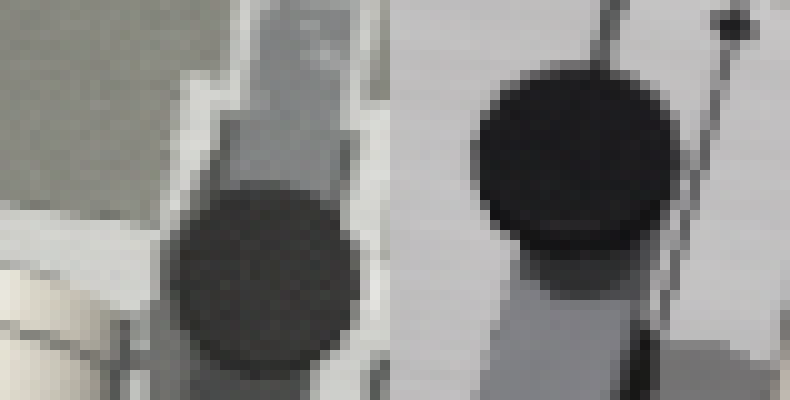

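```bash
python3 - <<'E'
from fit import *
m=[.524,-.011,-.166]
for t,s in [((330.8,137.3),(306,226.3)),((330.8,137.0),(306,225.8)),((330.8,137.5),(306,227))]:
    X,e=tri([('top',*t),('scene',*s)]);print(X,L(m,X),X[2]-Z0,e)
# bracket post foot etc: plate front edge center
for q in[(62,455),(648,543),(122,117),(695,203)]: print(onz('top',*T(*q),Z0))
# base bottom check: robot base hub centre
print(proj('top',[0,0,0]),proj('scene',[0,0,0]))
d=get_calibration('top');print(d)
E
```

```text
[ 0.59975055 -0.02602933  0.23054689] [ 0.07719268 -0.00230581] 0.21234689306805704 [array([ 1.19641293, -0.07069544]), array([1.31506865, 0.02660047])]
[ 0.60000129 -0.02593866  0.23309735] [ 0.07742499 -0.00217495] 0.21489735489794468 [array([ 1.19532663, -0.07066388]), array([1.31466423, 0.02668452])]
[ 0.59985424 -0.02612548  0.22763162] [ 0.07731083 -0.00238351] 0.20943161721879608 [array([ 1.1922279 , -0.07038865]), array([1.30996796, 0.02641224])]
[0.42861301 0.23624689 0.0182    ]
[ 0.35460825 -0.2123161   0.0182    ]
[0.69342074 0.18965421 0.0182    ]
[ 0.61918006 -0.25737739  0.0182    ]
[324.09439634 348.17031976] [323.84621022 134.28212602]
{'K': array([[515.15127889,   0.        , 317.00973967],
       [  0.        , 515.15127889, 196.52041908],
       [  0.        ,   0.        ,   1.        ]]), 'k1': -0.09245199698927681, 'rvec': array([ 2.15452164, -2.18553205,  0.12537774]), 'tvec': array([0.0215464 , 0.4612092 , 1.55392967])}
```

```bash
python3 - <<'E'
from fit import *
m=[.524,-.011,-.166]
obs=[(140,286.0,315.0),(160,283.3,312.5),(180,279.7,309.6),(200,276.2,306.7)]
c=cal('top')
def res(p):
    x=.52; y,yaw,R=p; u=np.array([np.cos(yaw),np.sin(yaw),0]); A=np.array([x,y,Z0+.045]); o=[]
    for v,l,r_ in obs:
        for uu in(l,r_):
            C,w=ray('top',uu,v,c); n=np.cross(u,w);n/=np.linalg.norm(n); o.append(abs((A-C)@n)-R)
    return np.array(o)
a=least_squares(res,[.08,-.16,.045]);print(a.x,a.fun.round(4)); y,yaw,R=a.x
# ends: axial
for v in(0,1):pass
print('lat at x=.52',L(m,[.52,y]),'rel yaw',yaw-m[2])
for q in[(237,470),(290,162)]: print('end',q,L(m,onz('top',*T(*q),Z0+.045)))
E
```

```text
[ 0.07979531 -0.15907849  0.04401935] [-0.0001 -0.0012 -0.0013  0.0002  0.0001  0.0004  0.0013  0.0006]
lat at x=.52 [-0.01894791  0.08888625] rel yaw 0.0069215077952464454
end (237, 470) [-0.12903142  0.09072932]
end (290, 162) [0.10813139 0.08774631]
```

```bash
cat > plan.py <<'E'
from fit import *
def plan(target,yaw,n=10,clo=0,s=None):
    s=s or r.read_state(); p=np.array(s['eef_pos']); R=np.array(s['orientation'])
    a=np.arctan2(R[1,1],R[0,1]); da=(yaw-a+np.pi)%(2*np.pi)-np.pi
    out=[]
    for i in range(n):
        st=(np.array(target)-p)/(n-i)
        d=min(abs(da),np.radians(8))*np.sign(da)
        ty=np.array([np.cos(a),np.sin(a),0]);tx=np.array([0,0,-1.]);tz=np.cross(tx,ty)
        out.append([st@tx/.08,st@ty/.08,st@tz/.08,-np.degrees(d)/60,clo]); p=p+st;a+=d;da-=d
    return np.round(out,3)
E
python3 - <<'E'
from plan import *
m=[.524,-.011,-.166]
w=W(m,(-.025,.104,0)); print(w)
P=plan([w[0],w[1],.25],-.166,20,.3); print(P.tolist())
E
```

```text
[0.51652848 0.09570134 0.0182    ]
[[-0.012, -0.336, -0.324, -0.133, 0.3], [-0.012, -0.287, -0.367, -0.133, 0.3], [-0.012, -0.233, -0.404, -0.133, 0.3], [-0.012, -0.175, -0.432, -0.133, 0.3], [-0.012, -0.113, -0.452, -0.133, 0.3], [-0.012, -0.049, -0.464, -0.133, 0.3], [-0.012, 0.016, -0.466, -0.133, 0.3], [-0.012, 0.081, -0.459, -0.073, 0.3], [-0.012, 0.116, -0.452, -0.0, 0.3], [-0.012, 0.116, -0.452, -0.0, 0.3], [-0.012, 0.116, -0.452, -0.0, 0.3], [-0.012, 0.116, -0.452, -0.0, 0.3], [-0.012, 0.116, -0.452, -0.0, 0.3], [-0.012, 0.116, -0.452, -0.0, 0.3], [-0.012, 0.116, -0.452, -0.0, 0.3], [-0.012, 0.116, -0.452, -0.0, 0.3], [-0.012, 0.116, -0.452, -0.0, 0.3], [-0.012, 0.116, -0.452, -0.0, 0.3], [-0.012, 0.116, -0.452, -0.0, 0.3], [-0.012, 0.116, -0.452, -0.0, 0.3]]
```

>>> play_rows(steps=[-0.2,-0.33,-0.32,-0.133,0.3,-0.2,-0.29,-0.37,-0.133,0.3,-0.1,-0.23,-0.4,-0.133,0.3,0,-0.175,-0.43,-0.133,0.3,0,-0.11,-0.45,-0.133,0.3,0,-0.05,-0.46,-0.133,0.3,0,0.02,-0.46,-0.133,0.3,0,0.08,-0.46,-0.073,0.3,0,0.11,-0.45,0,0.3,0,0.11,-0.45,0,0.3])

```text
clock: 1.15
eef_pos: [0.36, -0.2351, 0.2703]
orientation: [[-0.001, 0.991, -0.13], [0.003, -0.13, -0.991], [-1.0, -0.001, -0.003]]
contact_force: [0.3, -0.4, 0.3]
finger_gap: 0.0594
```

```bash
python3 - <<'E'
from plan import *
m=[.524,-.011,-.166]
s=r.read_state();print(s['clock'],s['eef_pos'],s['orientation'].round(3).tolist(),s['finger_gap'],s['contact_force'],s['qpos'])
w=W(m,(-.025,.104,0)); P=plan([w[0],w[1],.2],-.166,10,.3); print(P.tolist())
E
```

```text
1.15 [ 0.360023   -0.23507269  0.27025873] [[-0.001, 0.991, -0.13], [0.003, -0.13, -0.991], [-1.0, -0.001, -0.003]] 0.05939161664574452 [ 0.26808075 -0.42393368  0.27183171] [-5.83360973e-01 -4.31085172e-04  1.97764596e+00  1.95774962e-03
  1.16641455e+00 -4.53527852e-01]
[[0.088, 0.14, -0.435, 0.034, 0.3], [0.088, 0.125, -0.44, -0.0, 0.3], [0.088, 0.125, -0.44, -0.0, 0.3], [0.088, 0.125, -0.44, -0.0, 0.3], [0.088, 0.125, -0.44, -0.0, 0.3], [0.088, 0.125, -0.44, -0.0, 0.3], [0.088, 0.125, -0.44, -0.0, 0.3], [0.088, 0.125, -0.44, -0.0, 0.3], [0.088, 0.125, -0.44, -0.0, 0.3], [0.088, 0.125, -0.44, -0.0, 0.3]]
```

>>> play_rows(steps=[0,0.14,-0.45,0.034,0.3,0,0.13,-0.46,0,0.3,0,0.13,-0.46,0,0.3,0,0.13,-0.46,0,0.3,0,0.13,-0.46,0,0.3,0.1,0.13,-0.46,0,0.3,0.1,0.13,-0.46,0,0.3,0.2,0.13,-0.46,0,0.3,0.2,0.13,-0.46,0,0.3,0.2,0.13,-0.46,0,0.3])

```text
clock: 2.15
eef_pos: [0.5281, 0.1265, 0.2076]
orientation: [[0.006, 0.986, -0.166], [0.002, -0.166, -0.986], [-1.0, 0.005, -0.003]]
contact_force: [-0.2, -0.3, 0.3]
finger_gap: 0.06
```

```bash
python3 - <<'E'
from plan import *
m=[.524,-.011,-.166]
s=r.read_state();print(s['clock'],s['eef_pos'],L(m,s['eef_pos']),s['finger_gap'],s['contact_force'])
w=W(m,(-.025,.104,0)); P=plan([w[0],w[1],.2],-.166,5,.3); print(P.tolist())
for n in('wrist','top'):
    a=snap(n,n+'1.png')
E
```

```text
2.15 [0.5281177  0.12653195 0.20762895] [-0.0186645   0.13632178] 0.059968997681880236 [-0.20157164 -0.30702772  0.26879894]
[[0.019, -0.016, 0.081, -0.001, 0.3], [0.019, -0.016, 0.081, -0.0, 0.3], [0.019, -0.016, 0.081, -0.0, 0.3], [0.019, -0.016, 0.081, -0.0, 0.3], [0.019, -0.016, 0.081, -0.0, 0.3]]
```

View pics/wrist1.png

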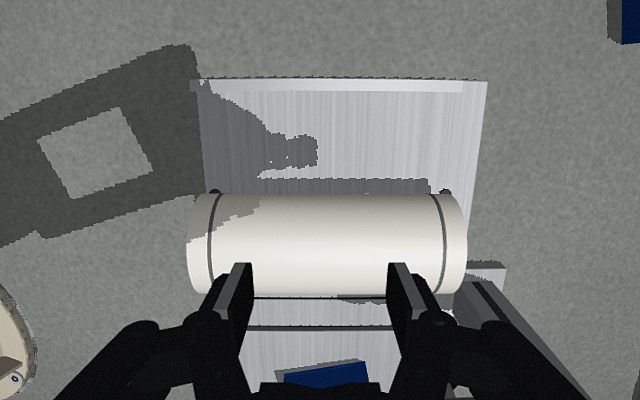

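View pics/top1.png

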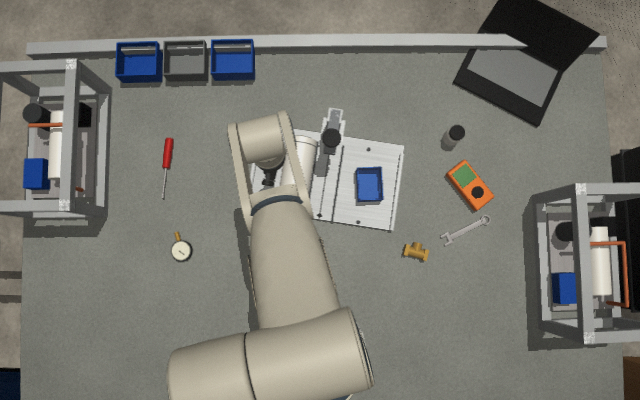

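```bash
python3 - <<'E'
from plan import *
m=[.524,-.011,-.166]
snap('scene','scene1.png')
c=cal('wrist');K,k1,R,t=c;print(-R.T@t,L(m,-R.T@t),R[2])
for q in[(203,79),(488,82),(260,297),(370,297),(260,328),(370,327),(195,190),(445,190)]: print(q,L(m,onz('wrist',*q,Z0,c)).round(4))
for q in[(187,245),(467,245)]: print('ends',q,L(m,onz('wrist',*q,Z0+.045,c)).round(4))
# far tangents top row ~194; near ~295
C,w=ray('wrist',325,193.5,c); 
u=np.array([np.cos(m[2]),np.sin(m[2]),0]);n=np.cross(u,w);n/=np.linalg.norm(n)
y=np.linspace(.06,.12,601); d=[abs((W(m,(-.01,a,.045))-C)@n) for a in y]; print('y far tangent',[y[i] for i in range(600) if (d[i]-.045)*(d[i+1]-.045)<0])
C,w=ray('wrist',325,296,c);n=np.cross(u,w);n/=np.linalg.norm(n)
y=np.linspace(.06,.12,601); d=[abs((W(m,(-.01,a,.045))-C)@n) for a in y]; print('y near tangent',[y[i] for i in range(600) if (d[i]-.045)*(d[i+1]-.045)<0])
E
```

```text
[0.5403602  0.2082609  0.35059008] [-0.02009508  0.21895019] [-0.04936852 -0.31709212 -0.94710894]
(203, 79) [-0.1242  0.2251]
(488, 82) [0.1357 0.2238]
(260, 297) [-0.0844 -0.0028]
(370, 297) [ 0.0371 -0.0029]
(260, 328) [-0.0869 -0.0446]
(370, 327) [ 0.0393 -0.0434]
(195, 190) [-0.1423  0.1204]
(445, 190) [0.1061 0.1203]
ends (187, 245) [-0.1392  0.0817]
ends (467, 245) [0.1158 0.0813]
y far tangent [np.float64(0.0833)]
y near tangent [np.float64(0.0824)]
```

View pics/scene1.png

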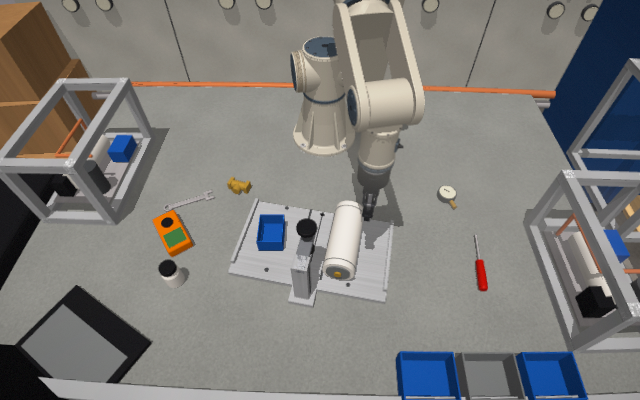

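>>> play_rows(steps=[0.1,-0.013,0.08,0,0.3,0.18,-0.013,0.08,0,0.3,0.18,-0.013,0.08,0,0.3,0.18,-0.013,0.08,0,0.3,0.18,-0.013,0.08,0,0.3,0.18,-0.013,0.08,0,0.3,0.04,0,0,0,0.3,0.03,0,0,0,0.3,0.03,0,0,0,0.3,0.0,0,0,0,0.3])

```text
clock: 3.3
eef_pos: [0.5112, 0.0775, 0.118]
orientation: [[0.006, 0.985, -0.172], [0.0, -0.172, -0.985], [-1.0, 0.006, -0.001]]
contact_force: [1.1, 0.5, -0.2]
finger_gap: 0.0595
```

```bash
cat > st.py <<'E'
from plan import *
M=[.5235,-.0138,-.166]
s=r.read_state();R=s['orientation']
print(round(s['clock'],2),'loc',L(M,s['eef_pos']).round(4),'h',round(s['eef_pos'][2]-Z0,4),'gap',round(s['finger_gap'],4),'F(tool)',(R.T@s['contact_force']).round(2),'yaw',round(np.arctan2(R[1,1],R[0,1]),4),'T',(R.T@s['wrist_torque']).round(3))
E
python3 st.py
```

```text
3.3 loc [-0.0272  0.088 ] h 0.0998 gap 0.0595 F(tool) [ 0.24  0.95 -0.72] yaw -0.173 T [-0.015  0.016  0.067]
```

>>> play_rows(steps=[0,0,-0.06,-0.007,0.3,0,0,-0.06,0,0.3,0,0,-0.06,0,0.3,0,0,0,0,0.3,0.03,0,0,0,0.3,0.03,0,0,0,0.3,0.02,0,0,0,0.3,0.02,0,0,0,0.3,0.02,0,0,0,0.3,0.0,0,0,0,0.3])

```text
clock: 4.3
eef_pos: [0.5149, 0.0941, 0.1088]
orientation: [[0.008, 0.987, -0.163], [0.001, -0.163, -0.987], [-1.0, 0.008, -0.002]]
contact_force: [-0.0, 0.5, 0.3]
finger_gap: 0.06
```

```bash
python3 st.py
```

```text
4.3 loc [-0.0263  0.105 ] h 0.0906 gap 0.06 F(tool) [-0.27 -0.12 -0.49] yaw -0.1634 T [ 0.006  0.005 -0.038]
```

>>> play_rows(steps=[0.02,0,0,0,0.3,0.02,0,0,0,0.3,0.015,0,0,0,0.3,0.0125,0,0,0,0.3,0.0125,0,0,0,0.3,0.0125,0,0,0,0.3,0.0125,0,0,0,0.3,0.0125,0,0,0,0.3,0.0125,0,0,0,0.3,0.0125,0,0,0,0.3])

```text
clock: 5.3
eef_pos: [0.5156, 0.0954, 0.0998]
orientation: [[0.009, 0.986, -0.164], [0.003, -0.164, -0.986], [-1.0, 0.009, -0.005]]
contact_force: [-4.3, 2.1, 13.7]
finger_gap: 0.0602
```

```bash
python3 st.py
```

```text
5.3 loc [-0.0258  0.1064] h 0.0816 gap 0.0602 F(tool) [-13.71  -4.47  -1.41] yaw -0.1652 T [ 0.072  0.204 -1.068]
```

>>> play_rows(steps=[0.004,0,0.02,0,0.3,0.004,0,0.03,0,0.3,0.004,0,0.04,0,0.3,0.004,0,0.04,0,0.3,0.004,0,0.04,0,0.3,0.004,0,0.04,0,0.3,0.004,0,0.04,0,0.3,0.004,0,0.03,0,0.3,0.004,0,0.02,0,0.3,0.004,0,0,0,0.3])

```text
clock: 6.3
eef_pos: [0.5116, 0.0733, 0.1017]
orientation: [[0.01, 0.986, -0.166], [0.007, -0.166, -0.986], [-1.0, 0.008, -0.008]]
contact_force: [-1.2, 0.0, 5.0]
finger_gap: 0.0598
```

```bash
python3 st.py; python3 -c "
from h import *
snap('wrist','wrist2.png')"
```

```text
6.3 loc [-0.0261  0.084 ] h 0.0835 gap 0.0598 F(tool) [-5.03 -1.16  0.15] yaw -0.1666 T [-0.019 -0.094 -0.381]
```

View pics/wrist2.png

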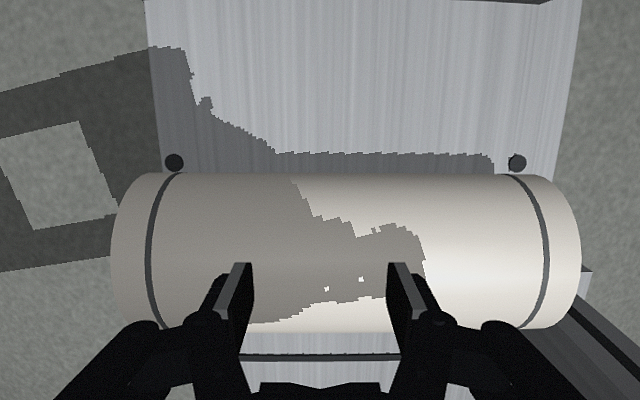

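```bash
cat > tan.py <<'E'
import sys
from plan import *
M=[.5235,-.0138,-.166]
def hy(rows,us=325,h=.045,hr=.045,c=None):
    c=c or cal('wrist')
    u=np.array([np.cos(M[2]),np.sin(M[2]),0])
    C,w=ray('wrist',us,rows,c);n=np.cross(u,w);n/=np.linalg.norm(n)
    y=np.linspace(-.1,.16,5201);d=np.array([abs((W(M,(-.01,a,h))-C)@n) for a in y])-.045
    return [round(y[i],4) for i in range(5200) if d[i]*d[i+1]<0]
E
python3 - <<'E'
from tan import *
for v in(172.5,331): print(v,hy(v))
for u in (220,470): print(u,hy(173.5 if u==220 else 173,u))
for q in[(300,355),(250,355),(390,355)]: print(L(M,onz('wrist',*q,Z0)))
E
```

```text
172.5 [np.float64(0.0764)]
331 [np.float64(-0.0369), np.float64(0.0781)]
220 [np.float64(0.0761)]
470 [np.float64(0.076)]
[-0.04133368 -0.03883518]
[-0.08189809 -0.0388855 ]
[ 0.0318803 -0.0400251]
```

>>> play_rows(steps=[0.004,0,0.02,0,0.3,0.004,0,0.04,0,0.3,0.004,0,0.05,0,0.3,0.004,0,0.06,0,0.3,0.004,0,0.06,0,0.3,0.004,0,0.06,0,0.3,0.004,0,0.05,0,0.3,0.004,0,0.04,0,0.3,0.004,0,0.02,0,0.3,0.004,0,0,0,0.3])

```text
clock: 7.35
eef_pos: [0.5062, 0.0423, 0.1015]
orientation: [[0.01, 0.986, -0.166], [0.009, -0.166, -0.986], [-1.0, 0.008, -0.01]]
contact_force: [-1.9, 0.2, 6.9]
finger_gap: 0.0596
```

```bash
python3 st.py; python3 -c "
from h import *
snap('wrist','wrist3.png')"
```

```text
7.35 loc [-0.0263  0.0524] h 0.0833 gap 0.0596 F(tool) [-6.94 -1.81  0.02] yaw -0.1665 T [-0.012  0.033 -0.512]
```

View pics/wrist3.png

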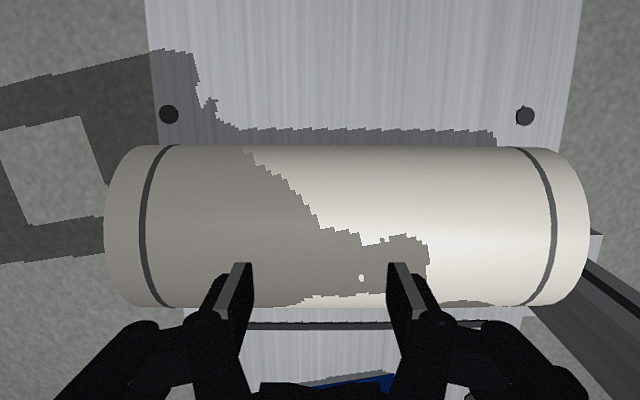

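```bash
python3 - <<'E'
from tan import *
for v in(144.5,307): print(v,hy(v))
print(hy(145.5,200),hy(145.5,500))
for q in[(300,324),(250,324),(390,324),(450,324)]: print(L(M,onz('wrist',*q,Z0)))
E
```

```text
144.5 [np.float64(0.0605), np.float64(0.1516)]
307 [np.float64(-0.0476), np.float64(0.062)]
[np.float64(0.0604), np.float64(0.1515)] [np.float64(0.0604), np.float64(0.1514)]
[-0.04084918 -0.0395106 ]
[-0.07974692 -0.03951733]
[ 0.02933701 -0.04041437]
[ 0.07731944 -0.0417154 ]
```

>>> play_rows(steps=[-0.03,0,0,0,0.3,-0.03,0,0,0,0.3,0,0,-0.06,0,0.3,0,0,-0.08,0,0.3,0,0,-0.08,0,0.3,0,0,-0.08,0,0.3,0,0,-0.02,0,0.3,0.015,0,0,0,0.3,0.015,0,0,0,0.3,0.01,0,0,0,0.3])

```text
clock: 8.4
eef_pos: [0.511, 0.0706, 0.103]
orientation: [[0.01, 0.986, -0.164], [0.009, -0.165, -0.986], [-1.0, 0.008, -0.01]]
contact_force: [-0.3, -0.7, -0.9]
finger_gap: 0.0594
```

```bash
python3 st.py; python3 -c "
from h import *
snap('wrist','wrist4.png')"
```

```text
8.4 loc [-0.0263  0.0812] h 0.0848 gap 0.0594 F(tool) [ 0.92 -0.17  0.73] yaw -0.1653 T [0.046 0.014 0.007]
```

View pics/wrist4.png

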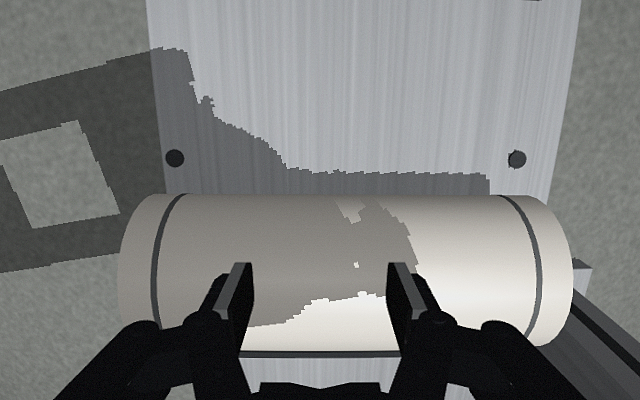

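```bash
python3 - <<'E'
from tan import *
print(hy(194),hy(352))
E
```

```text
[np.float64(0.0604), np.float64(0.1544)] [np.float64(-0.0599), np.float64(0.0602)]
```

>>> play_rows(steps=[0.0125,0,0,0,0.3,0.0125,0,0,0,0.3,0.0125,0,0,0,0.3,0.006,0,0,0,0.3,0.005,0,0.02,0,0.3,0.005,0,0.03,0,0.3,0.005,0,0.03,0,0.3,0.005,0,0.03,0,0.3,0.005,0,0.03,0,0.3,0.005,0,0.03,0,0.3])

```text
clock: 9.45
eef_pos: [0.509, 0.0584, 0.101]
orientation: [[0.01, 0.986, -0.168], [0.012, -0.168, -0.986], [-1.0, 0.008, -0.014]]
contact_force: [-2.4, 3.1, 9.1]
finger_gap: 0.0597
```

```bash
python3 st.py; python3 -c "
from h import *
snap('wrist','wrist5.png')"
```

```text
9.45 loc [-0.0262  0.0688] h 0.0828 gap 0.0597 F(tool) [-9.05 -2.83 -2.8 ] yaw -0.1687 T [ 0.078  0.485 -0.869]
```

View pics/wrist5.png

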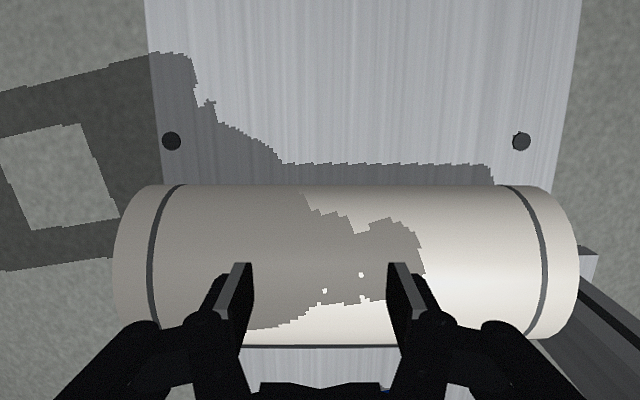

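>>> play_rows(steps=[0.003,0,0.05,0.003,0.3,0.003,0,0.05,0,0.3,0.003,0,0.05,0,0.3,0.003,0,0.05,0,0.3,0.003,0,0.05,0,0.3,0.004,0,0.05,0,0.3,0.005,0,0.05,0,0.3,0.006,0,0.05,0,0.3,0.008,0,0.04,0,0.3,0.008,0,0.03,0,0.3])

```text
clock: 10.5
eef_pos: [0.5028, 0.0228, 0.1035]
orientation: [[0.011, 0.985, -0.174], [0.018, -0.175, -0.984], [-1.0, 0.008, -0.02]]
contact_force: [-2.3, 1.0, 10.6]
finger_gap: 0.0598
```

```bash
python3 st.py; python3 -c "
from h import *
snap('wrist','wrist6.png')"
```

```text
10.5 loc [-0.0265  0.0326] h 0.0853 gap 0.0598 F(tool) [-10.55  -2.36  -0.82] yaw -0.1754 T [-0.002  0.049 -0.851]
```

View pics/wrist6.png

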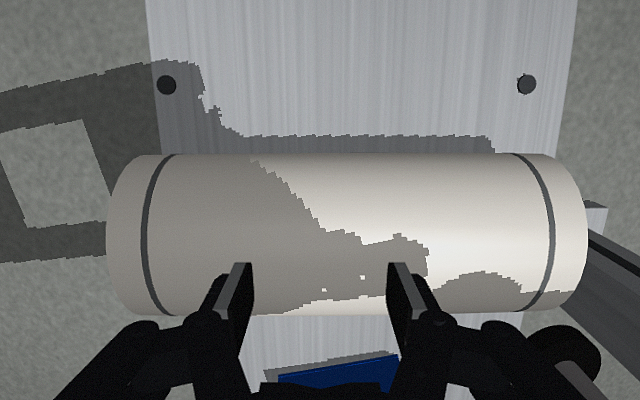

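>>> play_rows(steps=[0.008,0,0.03,-0.003,0.3,0.008,0,0.03,-0.003,0.3,0.008,0,0.03,-0.003,0.3,0.008,0,0.03,0,0.3,0.008,0,0.03,0,0.3,0.008,0,0.03,0,0.3,0.008,0,0.03,0,0.3,0.008,0,0.03,0,0.3,0.008,0,0.03,0,0.3,0.006,0,0,0,0.3])

```text
clock: 11.55
eef_pos: [0.4989, -0.0009, 0.1007]
orientation: [[0.011, 0.986, -0.165], [0.017, -0.165, -0.986], [-1.0, 0.008, -0.019]]
contact_force: [-2.2, -2.6, 9.3]
finger_gap: 0.0597
```

```bash
python3 st.py; python3 -c "
from h import *
snap('wrist','wrist7.png')"
```

```text
11.55 loc [-0.0264  0.0087] h 0.0825 gap 0.0597 F(tool) [-9.34 -1.62  2.75] yaw -0.1655 T [-0.115 -0.359 -0.611]
```

View pics/wrist7.png

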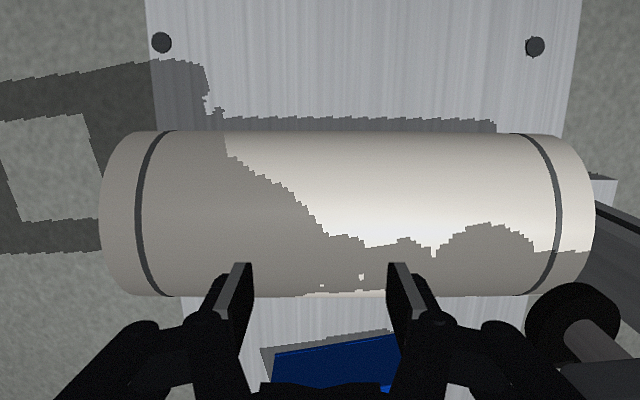

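```bash
python3 - <<'E'
from tan import *
im=cv2.imread('pics/wrist7.png').astype(int)
def edge(u,a,b):
    col=im[a:b,u-2:u+3].mean((1,2)); d=np.abs(np.diff(col)); return a+np.argmax(d)+.5,d.max()
for u in(200,260,320,380,440,490): e=edge(u,115,150);print(u,e,hy(e[0],u))
E
```

```text
200 (np.float64(130.5), np.float64(8.200000000000003)) [np.float64(0.025), np.float64(0.1155)]
260 (np.float64(118.5), np.float64(43.06666666666668)) [np.float64(0.0309), np.float64(0.1212)]
320 (np.float64(117.5), np.float64(40.33333333333334)) [np.float64(0.0313), np.float64(0.1215)]
380 (np.float64(116.5), np.float64(42.133333333333326)) [np.float64(0.0319), np.float64(0.1221)]
440 (np.float64(116.5), np.float64(56.06666666666666)) [np.float64(0.0322), np.float64(0.1224)]
490 (np.float64(118.5), np.float64(33.46666666666667)) [np.float64(0.0315), np.float64(0.1218)]
```

>>> play_rows(steps=[0.008,0,0.03,0,0.3,0.008,0,0.03,0,0.3,0.008,0,0.03,0,0.3,0.006,0,0,0,0.3,0.004,0,0,0,0.3,0,0,0,0,0.3,-0.02,0,0,0,0.3,-0.03,0,0,0,0.3,-0.03,0,0,0,0.3,0,0,0,0,0.3])

```text
clock: 12.6
eef_pos: [0.4976, -0.0085, 0.1059]
orientation: [[0.011, 0.986, -0.166], [0.018, -0.166, -0.986], [-1.0, 0.008, -0.019]]
contact_force: [0.6, 0.7, 1.0]
finger_gap: 0.0597
```

```bash
python3 st.py; python3 -c "
from h import *
snap('wrist','wrist8.png');snap('top','top8.png')"
```

```text
12.6 loc [-0.0264  0.001 ] h 0.0877 gap 0.0597 F(tool) [-0.97  0.5  -0.78] yaw -0.167 T [-0.02   0.007  0.021]
```

View pics/wrist8.png

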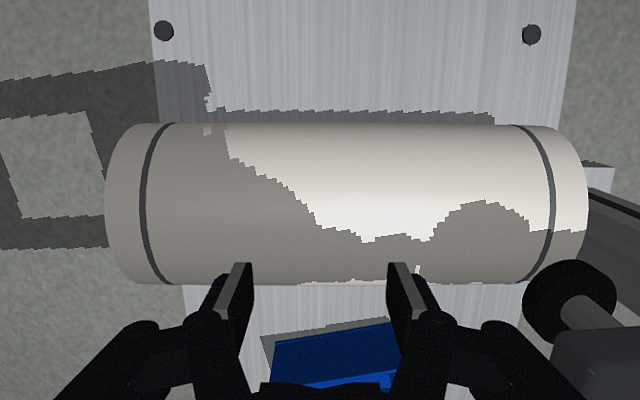

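View pics/top8.png

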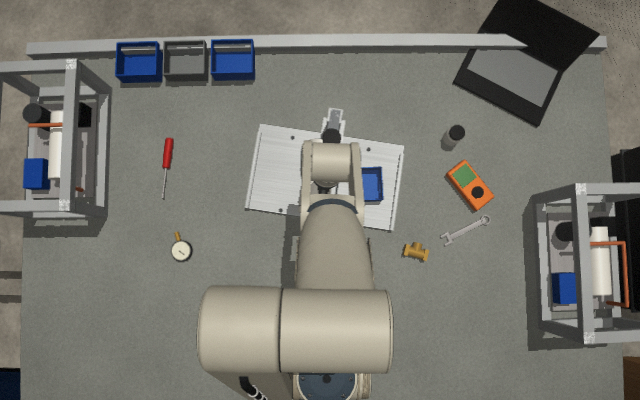

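```bash
python3 - <<'E'
import cv2
a=cv2.imread('pics/wrist8.png')[105:145,150:560]; cv2.imwrite('pics/z8.png',cv2.resize(a,(800,240),interpolation=0,fx=0,fy=0))
E
```

```text
(no output)
```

View pics/z8.png

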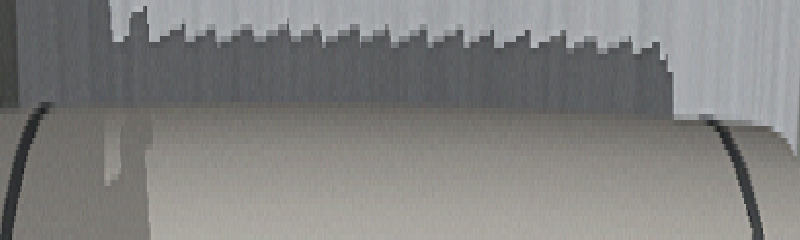

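```bash
cat >> tan.py <<'E'
def fit2(pts,c=None):
    c=c or cal('wrist'); rs=[ray('wrist',u,v,c) for u,v in pts]
    def res(p):
        y,a=p; th=M[2]+a; u=np.array([np.cos(th),np.sin(th),0]);A=W(M,(-.013,y,.045));o=[]
        for C,w in rs:
            n=np.cross(u,w);n/=np.linalg.norm(n);o.append(abs((A-C)@n)-.045)
        return o
    a=least_squares(res,[P0,0]);return a.x.round(4),a.fun.round(4)
P0=.02
E
python3 - <<'E'
from tan import *
print(fit2([(201,122),(355,122.6),(483,124.3)]), fit2([(201,122),(355,122.6),(483,124.3),(300,284),(370,284)]))
E
```

```text
(array([ 0.0207, -0.0081]), array([ 0.0001, -0.0001,  0.0001])) (array([ 0.0212, -0.0089]), array([-0.0005, -0.0006, -0.0003, -0.0008, -0.0008]))
```

>>> play_rows(steps=[0,0,-0.06,0.008,0.3,0,0,-0.08,0,0.3,0,0,-0.08,0,0.3,0,0,-0.08,0,0.3,0,0,-0.05,0,0.3,0.02,0,0,0,0.3,0.02,0,0,0,0.3,0.015,0,0,0,0.3,0.0125,0,0,0,0.3,0.0125,0,0,0,0.3])

```text
clock: 13.7
eef_pos: [0.5031, 0.0226, 0.101]
orientation: [[0.01, 0.985, -0.175], [0.019, -0.175, -0.984], [-1.0, 0.007, -0.02]]
contact_force: [-6.0, 1.4, 21.4]
finger_gap: 0.0594
```

```bash
python3 st.py
```

```text
13.7 loc [-0.0262  0.0326] h 0.0828 gap 0.0594 F(tool) [-21.39  -6.06  -0.8 ] yaw -0.176 T [ 0.053  0.079 -1.431]
```

>>> play_rows(steps=[0.003,0,0.02,-0.002,0.3,0.003,0,0.05,-0.002,0.3,0.003,0,0.06,-0.002,0.3,0.004,0,0.06,-0.002,0.3,0.004,0,0.06,-0.002,0.3,0.004,0,0.06,-0.002,0.3,0.004,0,0.05,-0.002,0.3,0.004,0,0.04,-0.002,0.3,0.004,0,0.02,0,0.3,0.004,0,0,0,0.3])

```text
clock: 14.7
eef_pos: [0.4967, -0.0132, 0.1015]
orientation: [[0.01, 0.987, -0.162], [0.02, -0.162, -0.987], [-1.0, 0.006, -0.021]]
contact_force: [-0.9, 1.2, 6.2]
finger_gap: 0.0598
```

```bash
python3 st.py; python3 -c "
from h import *
a=snap('wrist','wrist9.png')
cv2.imwrite('pics/z9.png',cv2.resize(a[80:130,150:560,::-1],(800,300),interpolation=0))"
```

```text
14.7 loc [-0.0265 -0.0038] h 0.0833 gap 0.0598 F(tool) [-6.23 -1.07 -1.19] yaw -0.1624 T [ 0.001  0.052 -0.502]
```

View pics/wrist9.png

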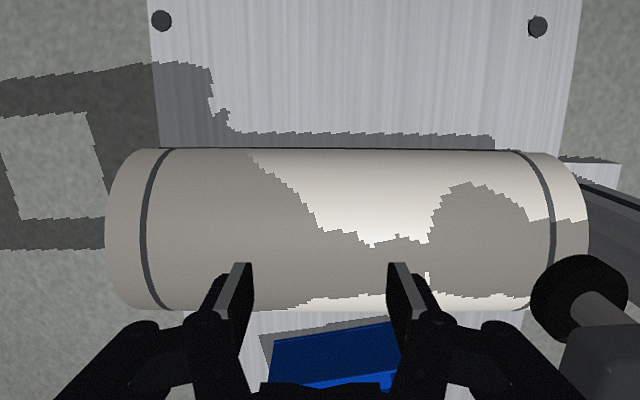

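View pics/z9.png

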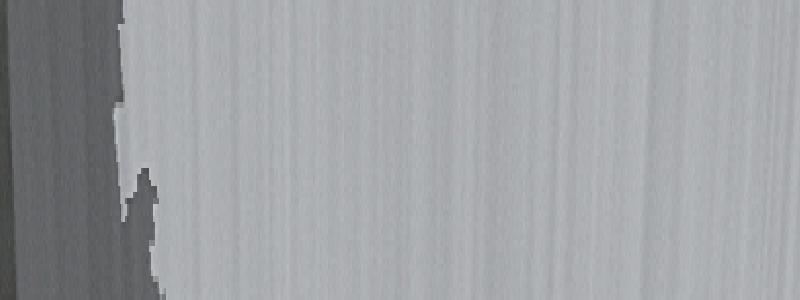

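```bash
python3 - <<'E'
from tan import *
a=cv2.imread('pics/wrist9.png')
cv2.imwrite('pics/z9.png',cv2.resize(a[130:170,150:560],(800,240),interpolation=0))
print(fit2([(185,148.5),(330,149),(500,151)]),fit2([(300,310),(370,310.5)]))
c=cal('wrist')
for x in(-.08,0,.08): print(x,[proj('wrist',W(M,(x,y,z)),c).round(1) for y,z in((.043,.002),(.037,.002),(.043,0))])
E
```

```text
(array([ 0.0023, -0.0045]), array([ 0.    , -0.0001,  0.    ])) (array([ 0.004, -0.013]), array([ 0., -0.]))
-0.08 [array([236. , 146.2]), array([236.6, 155.4]), array([236.7, 145.8])]
0 [array([360. , 146.2]), array([359.7, 155.5]), array([359.6, 145.8])]
0.08 [array([481. , 147.4]), array([479.8, 156.4]), array([479.7, 146.9])]
```

View pics/z9.png

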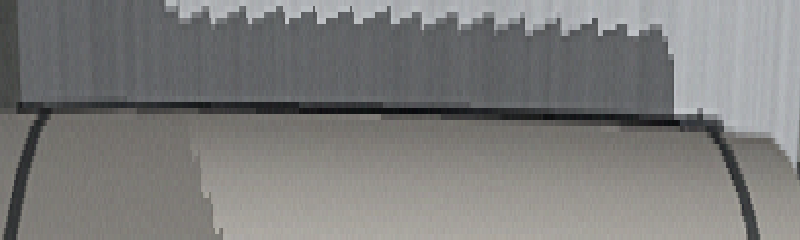

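>>> play_rows(steps=[0.004,0,0.01,0,0.3,0.004,0,0.02,0,0.3,0.004,0,0.02,0,0.3,0.004,0,0.015,0,0.3,0.004,0,0.003,0,0.3,0.004,0,0,0,0.3,0.002,0,0,0,0.3,-0.01,0,0,0,0.3,-0.05,0,0,0,0.3,-0.1,0,0,0,0.3])

```text
clock: 15.75
eef_pos: [0.4945, -0.021, 0.1138]
orientation: [[0.007, 0.986, -0.165], [0.021, -0.165, -0.986], [-1.0, 0.004, -0.021]]
contact_force: [0.6, -0.3, 0.4]
finger_gap: 0.0599
```

```bash
python3 st.py; python3 -c "
from h import *
a=snap('wrist','wrist10.png')"
```

```text
15.75 loc [-0.0274 -0.0119] h 0.0956 gap 0.0599 F(tool) [-0.42  0.66  0.21] yaw -0.166 T [-0.023 -0.002  0.007]
```

View pics/wrist10.png

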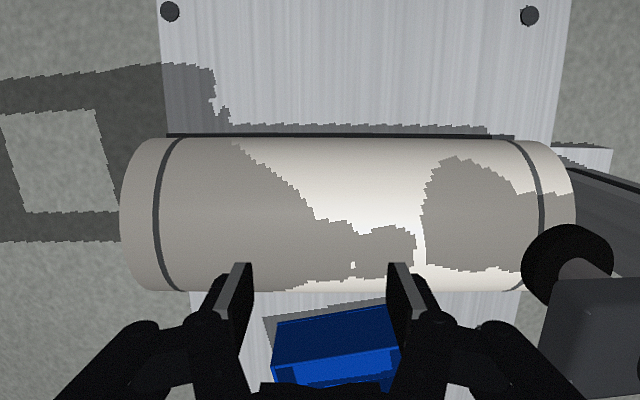

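>>> play_rows(steps=[-0.3,-0.05,0,0,0.3,-0.4,-0.05,0,0,1,-0.4,0,0.1,0,1,-0.4,0,0.15,0,1,-0.4,0,0.15,0,1,-0.4,0,0.15,0,1,-0.3,0,0.1,0,1,0,0,0,0,1,0,0,0,0,1,0,0,0,0,1])

```text
clock: 16.8
eef_pos: [0.4752, -0.077, 0.3333]
orientation: [[0.013, 0.986, -0.164], [0.019, -0.165, -0.986], [-1.0, 0.009, -0.021]]
contact_force: [-0.1, -0.3, 0.7]
finger_gap: -0.0003
```

```bash
python3 st.py; python3 -c "
from h import *
a=snap('wrist','wrist11.png');a=snap('top','top11.png');a=snap('scene','scene11.png');cv2.imwrite('pics/s11z.png',cv2.resize(a[180:310,220:405,::-1],None,fx=4,fy=4,interpolation=2))"
```

```text
16.8 loc [-0.0372 -0.0703] h 0.3151 gap -0.0003 F(tool) [-0.69 -0.07  0.31] yaw -0.1654 T [-0.02   0.022 -0.009]
```

View pics/wrist11.png

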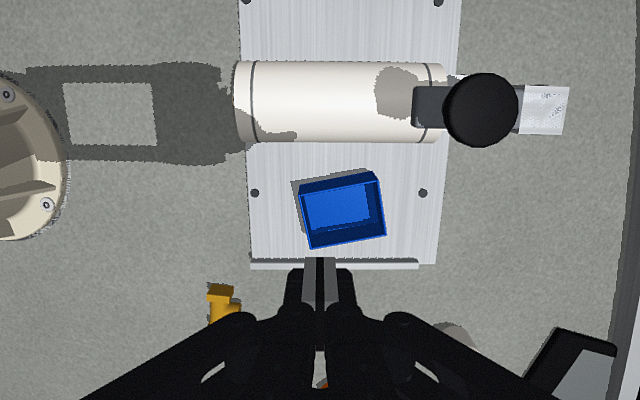

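View pics/s11z.png

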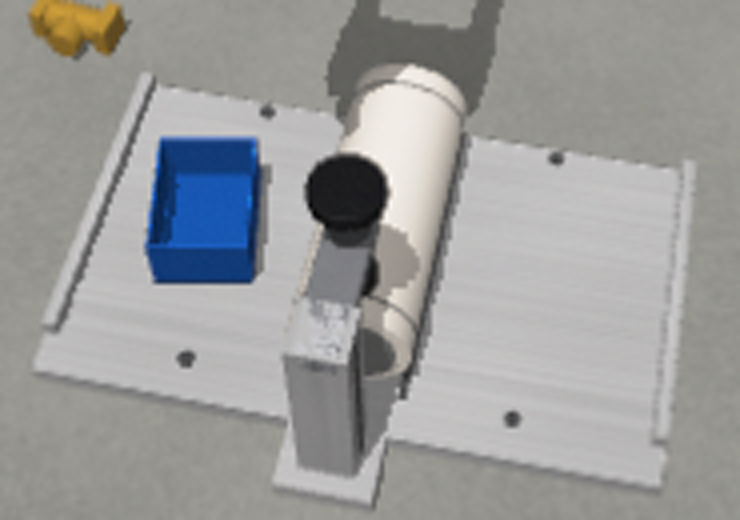

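View pics/top11.png

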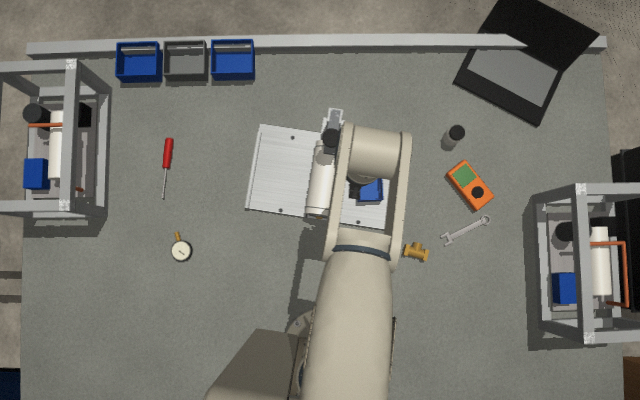

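```bash
python3 - <<'E'
from tan import *
import tan
tan.P0=0.0
a=cv2.imread('pics/wrist11.png'); 
g=a.astype(int)
cv2.imwrite('pics/z11.png',cv2.resize(a[50:160,225:455],(800,383),interpolation=0))
def dark(u0,v0,w=9):
    q=cv2.cvtColor(a,cv2.COLOR_BGR2GRAY)[max(0,v0-w):v0+w+1,u0-w:u0+w+1].astype(float); k=np.clip(140-q,0,None); yy,xx=np.mgrid[max(0,v0-w):v0+w+1,u0-w:u0+w+1]; return (k*xx).sum()/k.sum(),(k*yy).sum()/k.sum()
c=cal('wrist')
for p in[(255,193),(422,193),(247,3),(438,4)]:
    d=dark(*p); print(p,np.round(d,1),L(M,onz('wrist',*d,Z0,c)).round(4))
k=(a[60:160,430:530].max(2)<60).astype(np.uint8); n,lab,st,ce=cv2.connectedComponentsWithStats(k); i=1+np.argmax(st[1:,4]); print('knob',ce[i]+[430,60],st[i])
for h in(.212,.216,.222,.228): print(h,L(M,onz('wrist',*(ce[i]+[430,60]),Z0+h,c)).round(4))
print([cv2.fitEllipse(max(cv2.findContours(k,0,1)[0],key=len))])
E
```

```text
(255, 193) [253.1 192.5] [-0.1248 -0.1207]
(422, 193) [422.4 192.5] [ 0.1064 -0.1211]
(247, 3) [245.1   1.9] [-0.1231  0.115 ]
(438, 4) [437.7   2.6] [0.1072 0.1162]
knob [479.88065019 109.58583834] [   0   13   88   75 4491]
0.212 [ 0.0754 -0.0005]
0.216 [ 0.0736 -0.0003]
0.222 [ 0.0708 -0.    ]
0.228 [0.068  0.0002]
[((48.51960754394531, 50.1339225769043), (70.4019775390625, 83.24391174316406), 61.49506378173828)]
```

View pics/z11.png

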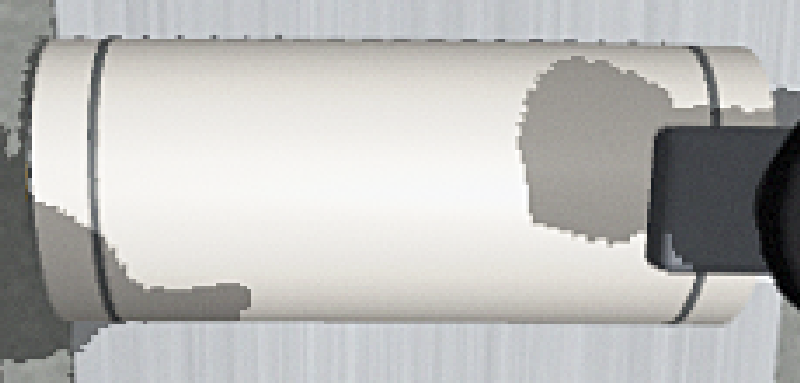

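```bash
python3 - <<'E'
from tan import *
import tan
tan.P0=0.0
f=3.478
Z=lambda x,y:(225+x/f-.5,50+y/f-.5)
far=[Z(105,40),Z(250,40.5),Z(400,42),Z(550,43.5),Z(680,46)];near=[Z(130,321.5),Z(300,321.5),Z(450,322),Z(600,323)]
print(far,near);print(fit2(far));print(fit2(near));print(fit2(far+near))
c=cal('wrist')
for y in(.043,.04,.037,-.037,-.043): print(y,proj('wrist',W(M,(0,y,.002)),c))
a=cv2.cvtColor(cv2.imread('pics/wrist11.png'),cv2.COLOR_BGR2GRAY).astype(int)
for u in(280,320,360): print(u,a[56:68,u],a[136:152,u])
a=cv2.imread('pics/wrist10.png');cv2.imwrite('pics/z10.png',cv2.resize(a[120:160,150:560],(800,240),interpolation=0))
E
```

```text
[(254.68976423231743, 61.000862564692355), (296.3803910293272, 61.144623346751004), (339.5086256469235, 61.575905692926966), (382.63686026451984, 62.00718803910293), (420.01466359976996, 62.7259919493962)] [(261.8778033352501, 141.93818286371476), (310.75646923519264, 141.93818286371476), (353.88470385278896, 142.08194364577344), (397.0129384703853, 142.36946520989073)]
(array([-0.002 , -0.0056]), array([ 0.0001, -0.0001, -0.0002,  0.    ,  0.0001]))
(array([-0.001 , -0.0033]), array([-0.,  0.,  0., -0.]))
(array([-0.0016, -0.0051]), array([-0.0002, -0.0004, -0.0006, -0.0004, -0.0003, -0.0004, -0.0005,
       -0.0005, -0.0006]))
0.043 [347.76370134  64.53303353]
0.04 [347.71580126  67.08945263]
0.037 [347.66780219  69.63859811]
-0.037 [346.46290362 130.11624299]
-0.043 [346.36424143 134.8113549 ]
280 [199 197 197 201 204 135 159 172 184 186 194 201] [124 120 120 113 109  97 178 203 200 200 197 195 198 197 196 195]
320 [200 200 199 205 188 119 160 173 182 184 192 198] [197 187 184 177 165 145 164 209 206 205 205 204 202 205 203 203]
360 [199 198 199 205 205 102 151 169 177 182 191 195] [197 189 189 179 165 150 165 210 206 206 203 205 207 205 205 206]
```

View pics/z10.png

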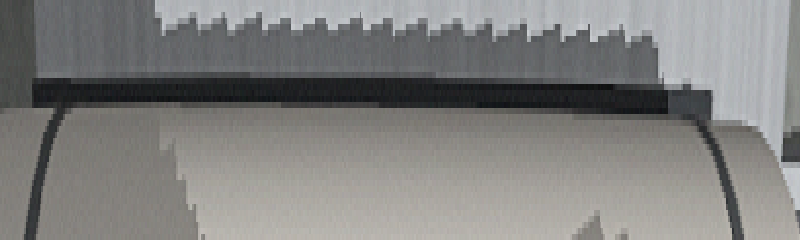

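```bash
python3 - <<'E'
from tan import *
import tan
tan.P0=0.0
s=r.read_state();K,k1,R,t=cal('wrist');Rt=s['orientation'];p=s['eef_pos']
# cam = R X + t ; X = Rt q + p
Rct=R@Rt; tct=R@p+t
def calat(p,Rt):
    u,_,v=np.linalg.svd(np.array(Rt));Rn=u@v;Rw=Rct@Rn.T;return K,k1,Rw,tct-Rw@np.array(p)
c=calat([0.4945,-0.021,0.1138],[[0.007,0.986,-0.165],[0.021,-0.165,-0.986],[-1,0.004,-0.021]])
f=800/410;Z=lambda x,y:(150+x/f-.5,120+y/6-.5)
far=[Z(110,106),Z(250,106.5),Z(400,108),Z(550,111),Z(640,114)]
print('house',fit2(far,c))
for q in[(110,79),(250,78.5),(400,80),(550,84),(640,88)]: print('ridge far',L(M,onz('wrist',*Z(*q),Z0+.002,c)).round(4))
c9=calat([0.4967,-0.0132,0.1015],[[0.01,0.987,-0.162],[0.02,-0.162,-0.987],[-1,0.006,-0.021]])
E
```

```text
house (array([-0.001 , -0.0039]), array([ 0.0001, -0.0001, -0.0001, -0.    ,  0.0001]))
ridge far [-0.1038  0.0426]
ridge far [-0.0551  0.0422]
ridge far [-0.0035  0.042 ]
ridge far [0.0489 0.0418]
ridge far [0.0811 0.0417]
```

```bash
python3 - <<'E'
from tan import *
w=W(M,(.0755,-.0008,.255)); s=r.read_state(); print(w,(s['orientation'].T@(w-s['eef_pos'])/.08).round(3), s['qpos'])
E
```

```text
[ 0.59782996 -0.02706452  0.2732    ] [ 0.773  1.406 -0.85 ] [-0.17835196  0.02994111  1.80714696  0.02165765  1.29693081 -0.0192005 ]
```

>>> play_rows(steps=[0,0.16,-0.1,0,1,0,0.2,-0.12,0,1,0.05,0.2,-0.12,0,1,0.1,0.2,-0.12,0,1,0.15,0.2,-0.12,0,1,0.15,0.18,-0.1,0,1,0.15,0.12,-0.06,0,1,0.1,0.05,-0.03,0,1,0.0,0,0,0,1,0,0,0,0,1])

```text
clock: 17.95
eef_pos: [0.6011, -0.0243, 0.2708]
orientation: [[0.006, 0.987, -0.161], [0.021, -0.161, -0.987], [-1.0, 0.003, -0.021]]
contact_force: [-0.0, -0.6, -0.2]
finger_gap: -0.0002
```

```bash
python3 st.py;python3 - <<'E'
from tan import *
w=W(M,(.0755,-.0008,.225)); s=r.read_state(); print(w,(s['orientation'].T@(w-s['eef_pos'])/.08).round(3), s['orientation'].round(4)[2])
snap('wrist','wrist12.png');a=snap('scene','scene12.png');cv2.imwrite('pics/s12z.png',cv2.resize(a[150:310,220:405,::-1],None,fx=3.5,fy=3.5,interpolation=2))
E
```

```text
17.95 loc [0.0782 0.0025] h 0.2526 gap -0.0002 F(tool) [0.21 0.09 0.63] yaw -0.1619 T [ 0.035  0.011 -0.025]
[ 0.59782996 -0.02706452  0.2432    ] [ 0.344 -0.035  0.048] [-0.9998  0.0028 -0.0214]
```

View pics/wrist12.png

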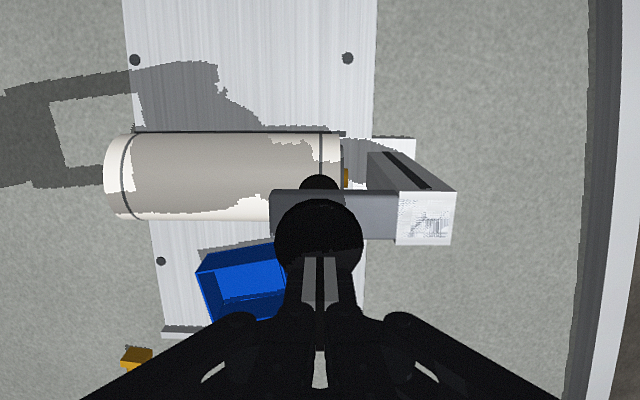

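View pics/s12z.png

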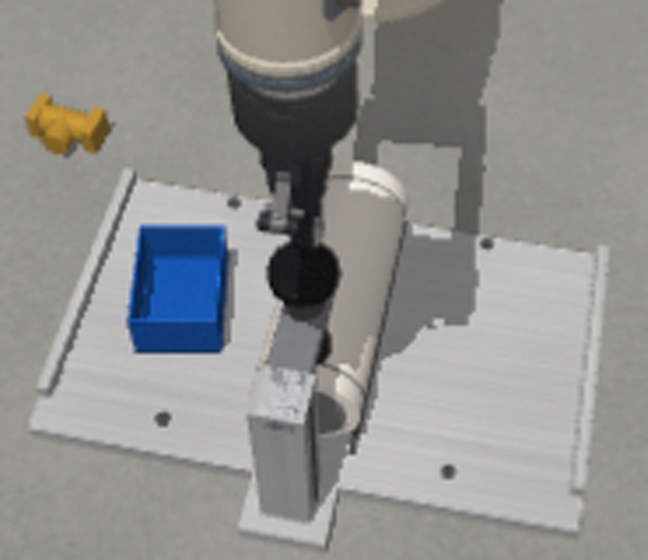

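```bash
python3 - <<'E'
from tan import *
c=cal('wrist')
for h in(.212,.216,.22): 
    a=[L(M,onz('wrist',*q,Z0+h,c)) for q in[(275,240),(363,240),(319,199)]]
    print(h,np.round(a,4).tolist(),'ctr x',(a[0][0]+a[1][0])/2,'diam',a[1][0]-a[0][0],'y',a[2][1]-.026)
for h in(.21,.214,.218):
  print(proj('wrist',W(M,(.078,0,h)),c),[proj('wrist',W(M,(.078+.026*np.cos(t),.026*np.sin(t),h)),c).round(0).tolist() for t in(0,np.pi/2,np.pi)])
E
```

```text
0.212 [[0.0526, 0.0009], [0.1033, 0.001], [0.0779, 0.0256]] ctr x 0.07798198631600337 diam 0.05070055716077197 y -0.000366701471898042
0.216 [[0.0532, 0.0027], [0.1028, 0.0027], [0.0779, 0.0268]] ctr x 0.07796336031299136 diam 0.049613539360993025 y 0.0008484605628432257
0.22 [[0.0537, 0.0044], [0.1022, 0.0045], [0.0779, 0.0281]] ctr x 0.0779447343099794 diam 0.048526521561214175 y 0.0020636225975844934
[319.0408244  240.17166934] [[364.0, 240.0], [319.0, 197.0], [274.0, 240.0]]
[319.06557335 242.9849244 ] [[365.0, 243.0], [319.0, 199.0], [274.0, 243.0]]
[319.0912771  245.90582791] [[365.0, 246.0], [319.0, 202.0], [273.0, 246.0]]
```

>>> play_rows(steps=[0.05,0,0.015,0,1,0.08,0,0.012,0,1,0.08,0,0.006,0,1,0.08,0,0.002,0,1,0.05,0,0.001,0,1,0.03,0,0.001,0,1,0.02,0,0,0,1,0.0125,0,0,0,1,0.0125,0,0,0,1,0.0125,0,0,0,1])

```text
clock: 19.05
eef_pos: [0.6003, -0.0279, 0.2363]
orientation: [[0.01, 0.987, -0.163], [0.02, -0.163, -0.986], [-1.0, 0.007, -0.022]]
contact_force: [0.4, -0.2, -1.0]
finger_gap: 0.0003
```

```bash
python3 st.py
```

```text
19.05 loc [ 0.0781 -0.0012] h 0.2181 gap 0.0003 F(tool) [1.04 0.43 0.18] yaw -0.1637 T [0.025 0.016 0.003]
```

>>> play_rows(steps=[0.0125,0,0,0,1,0.0125,0,0,0,1,0.0125,0,0.001,0,1,0.0125,0,0,0,1,0.0125,0,0,0,1,0.0125,0,0.001,0,1,0.0125,0,0,0,1,0.0125,0,0,0,1,0.0125,0,0.001,0,1,0.0125,0,0,0,1])

```text
clock: 20.05
eef_pos: [0.6006, -0.0279, 0.2267]
orientation: [[0.011, 0.987, -0.163], [0.02, -0.163, -0.986], [-1.0, 0.008, -0.022]]
contact_force: [-1.6, -0.1, 2.0]
finger_gap: -0.0002
```

```bash
python3 st.py
```

```text
20.05 loc [ 0.0784 -0.0012] h 0.2085 gap -0.0002 F(tool) [-2.02 -1.56  0.35] yaw -0.1636 T [-0.011 -0.068 -0.212]
```

>>> play_rows(steps=[0.008,0,0,0,1,0.008,0,0,0,1,0.008,0,0.001,0,1,0.008,0,0,0,1,0.008,0,0,0,1,0.008,0,0.001,0,1,0.008,0,0,0,1,0.008,0,0,0,1,0.008,0,0,0,1,0.008,0,0,0,1])

```text
clock: 21.05
eef_pos: [0.6006, -0.0279, 0.2196]
orientation: [[0.011, 0.987, -0.163], [0.02, -0.163, -0.986], [-1.0, 0.008, -0.022]]
contact_force: [-1.8, -0.4, 3.7]
finger_gap: -0.0
```

```bash
python3 st.py
```

```text
21.05 loc [ 0.0783 -0.0012] h 0.2014 gap -0.0 F(tool) [-3.69 -1.65  0.58] yaw -0.1636 T [ 0.03  -0.059 -0.192]
```

>>> play_rows(steps=[0.006,0,0,0,1,0.006,0,0,0,1,0.006,0,0,0,1,0.006,0,0,0,1,0.006,0,0,0,1,0.006,0,0,0,1,0.006,0,0,0,1,0.006,0,0,0,1,0.006,0,0,0,1,0.006,0,0,0,1])

```text
clock: 22.05
eef_pos: [0.6006, -0.0279, 0.2146]
orientation: [[0.011, 0.987, -0.163], [0.02, -0.163, -0.986], [-1.0, 0.008, -0.022]]
contact_force: [-3.5, 0.4, 8.1]
finger_gap: 0.0001
```

```bash
python3 st.py
```

```text
22.05 loc [ 0.0784 -0.0012] h 0.1964 gap 0.0001 F(tool) [-8.1  -3.51 -0.03] yaw -0.1636 T [-0.002 -0.13  -0.54 ]
```

>>> play_rows(steps=[0.006,0,0,0,1,0.006,0,0,0,1,0.006,0,0,0,1,0.007,0,0,0,1,0.007,0,0,0,1,0.007,0,0,0,1,0.007,0,0,0,1,0.007,0,0,0,1,0.007,0,0,0,1,0.007,0,0,0,1])

```text
clock: 23.05
eef_pos: [0.6006, -0.0279, 0.2147]
orientation: [[0.013, 0.987, -0.163], [0.02, -0.163, -0.986], [-1.0, 0.009, -0.022]]
contact_force: [-3.1, 1.2, 8.0]
finger_gap: -0.0
```

```bash
python3 st.py
```

```text
23.05 loc [ 0.0784 -0.0012] h 0.1965 gap -0.0 F(tool) [-7.97 -3.16 -0.89] yaw -0.1635 T [-0.038 -0.095 -0.537]
```

>>> play_rows(steps=[0.008,0,0,0,1,0.008,0,0,0,1,0.009,0,0,0,1,0.009,0,0,0,1,0.009,0,0,0,1,0.009,0,0,0,1,0.009,0,0,0,1,0.009,0,0,0,1,0.009,0,0,0,1,0.009,0,0,0,1])

```text
clock: 24.05
eef_pos: [0.6006, -0.0279, 0.2146]
orientation: [[0.015, 0.987, -0.162], [0.02, -0.163, -0.986], [-1.0, 0.012, -0.022]]
contact_force: [-3.9, 0.6, 8.2]
finger_gap: -0.0002
```

```bash
python3 st.py
```

```text
24.05 loc [ 0.0784 -0.0011] h 0.1964 gap -0.0002 F(tool) [-8.22 -3.81 -0.11] yaw -0.1633 T [ 0.038 -0.134 -0.627]
```

>>> play_rows(steps=[0.01,-0.002,0,0,1,0.011,-0.003,0,0,1,0.012,-0.003,0,0,1,0.012,-0.003,0,0,1,0.012,-0.003,0,0,1,0.012,-0.003,0,0,1,0.012,-0.003,0,0,1,0.012,-0.003,0,0,1,0.012,-0.003,0,0,1,0.012,-0.003,0,0,1])

```text
clock: 25.05
eef_pos: [0.6007, -0.0279, 0.2147]
orientation: [[0.024, 0.987, -0.162], [0.018, -0.162, -0.987], [-1.0, 0.02, -0.022]]
contact_force: [-2.7, -0.1, 9.5]
finger_gap: -0.0003
```

```bash
python3 st.py
```

```text
25.05 loc [ 0.0784 -0.0011] h 0.1965 gap -0.0003 F(tool) [-9.6  -2.51  0.29] yaw -0.1632 T [-0.017 -0.159 -0.625]
```

>>> play_rows(steps=[0.014,-0.004,0,0,1,0.015,-0.005,0,0,1,0.016,-0.005,0,0,1,0.016,-0.005,0,0,1,0.016,-0.005,0,0,1,0.016,-0.005,0,0,1,0.016,-0.005,0,0,1,0.016,-0.005,0,0,1,0.016,-0.005,0,0,1,0.016,-0.005,0,0,1])

```text
clock: 26.05
eef_pos: [0.6007, -0.0279, 0.2146]
orientation: [[0.036, 0.986, -0.162], [0.017, -0.162, -0.987], [-0.999, 0.033, -0.022]]
contact_force: [-4.3, -0.9, 12.8]
finger_gap: -0.0
```

```bash
python3 st.py
```

```text
26.05 loc [ 0.0784 -0.0011] h 0.1964 gap -0.0 F(tool) [-12.98  -3.71   1.34] yaw -0.163 T [-0.057 -0.175 -0.767]
```

>>> play_rows(steps=[-0.01,0,0,0,1,-0.03,0,0,0,1,-0.1,0,0,0,1,-0.2,0,0,0,1,-0.3,0,0,0,1,-0.3,0,0,0,1,-0.2,0,0,0,1,0,0,0,0,1,0,0,0,0,1,0,0,0,0,1])

```text
clock: 27.05
eef_pos: [0.5969, -0.0294, 0.3089]
orientation: [[0.035, 0.986, -0.161], [0.017, -0.162, -0.987], [-0.999, 0.032, -0.022]]
contact_force: [-0.7, -0.2, 0.2]
finger_gap: -0.0002
```

```bash
python3 st.py; python3 - <<'E'
from tan import *
a=snap('wrist','wrist13.png');a=snap('scene','scene13.png');cv2.imwrite('pics/s13z.png',cv2.resize(a[180:310,220:405,::-1],None,fx=4,fy=4,interpolation=2))
E
```

```text
27.05 loc [ 0.0749 -0.0032] h 0.2907 gap -0.0002 F(tool) [-0.22 -0.69  0.3 ] yaw -0.1629 T [ 0.003 -0.051 -0.041]
```

View pics/wrist13.png

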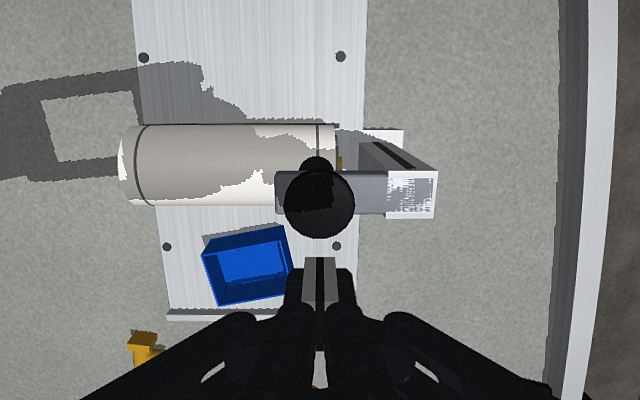

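View pics/s13z.png

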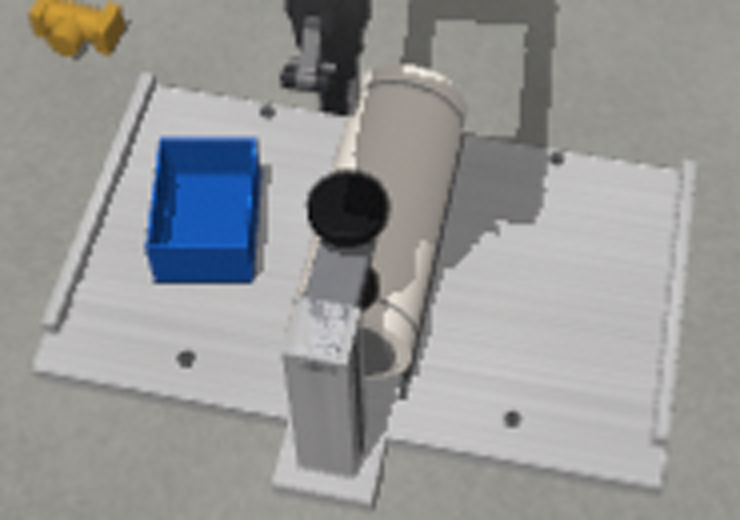

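```bash
python3 - <<'E'
from tan import *
import tan
tan.P0=0.
b=cv2.imread('pics/wrist13.png');a=cv2.cvtColor(b,cv2.COLOR_BGR2GRAY)
c=cal('wrist')
for u0,v0 in[(144,57),(341,56),(167,246),(336,246)]:
    w=8;q=a[v0-w:v0+w+1,u0-w:u0+w+1].astype(float);k=np.clip(120-q,0,None);yy,xx=np.mgrid[v0-w:v0+w+1,u0-w:u0+w+1];d=((k*xx).sum()/k.sum(),(k*yy).sum()/k.sum());print(np.round(d,1),L(M,onz('wrist',*d,Z0,c)).round(4))
for u in(160,190,220,250): print(u,a[117:132,u],a[198:214,u])
E
```

```text
[143.5  57.5] [-0.1218  0.1188]
[340.  56.] [0.1074 0.1184]
[166.5 246.5] [-0.1229 -0.1209]
[336.1 245.3] [ 0.1067 -0.121 ]
160 [120 117 116 119 118 123 105  46  96 140 135 140 144 142 146] [133 135 230 217 203 196 187 173 201 200 196 196 197 198 198 198]
190 [119 120 123 123 122 124  75  17 143 135 137 139 140 145 144] [139 234 220 210 203 196 182 174 201 203 198 198 201 202 201 197]
220 [119 118 120 119 120 117  81  56 115 138 139 139 141 148 144] [225 220 217 209 206 193 185 186 206 206 206 207 208 208 205 207]
250 [209 173 109 117 124 111  58  55 122 137 141 141 142 147 146] [223 219 217 212 204 196 184 182 209 207 209 206 205 206 202 205]
```

```bash
python3 - <<'E'
from tan import *
import tan
tan.P0=0.
f=[(160,124.6),(190,124.4),(220,124.5),(250,124.5)];n=[(160,205.5),(190,205.5),(220,205.5),(250,205.5)]
print(fit2(f),fit2(n),fit2(f+n))
E
```

```text
(array([-0.0014, -0.0112]), array([-0.    ,  0.0001, -0.0001,  0.    ])) (array([-0.0016, -0.0075]), array([ 0., -0., -0.,  0.])) (array([-0.0015, -0.0093]), array([0.0002, 0.0002, 0.    , 0.0001, 0.0002, 0.0002, 0.0001, 0.0001]))
```

```bash
python3 -c "
from h import *
print(r.job_done()); print(r.read_state()['clock'])"
```

```text
the job is handed in; nothing more can be done
None
the job is handed in; nothing more can be done
```

The housing is on the scribed line under the clamp, the clamp is pressed down on it, and the job is handed in at about 27 s. One reading during the rolling went over 20 N.

- **Rolling:** I rolled the housing with the fingertips on its crown, in short strokes with half-open fingers, over the +y ridge and onto the line. It was never picked up.
- **Clamping:** I pushed the knob straight down with the shut fingers until it stopped at about 196 mm above the plate. I held it at a measured 12.8 N, which by the task's figures is about 10 N at the foot, then lifted off. The tool tilted about 2° while pressing.
- **Last checks:**
  - Position: after release, the housing axis measured about 0.3 mm from the line, taking the line midway between the plate holes. Lengthwise it was about 5 mm off centre when last measured, before clamping.
  - Angle: the last reading differs from the line by about 0.008 rad but is weak. Compared directly with the ridge before clamping, the housing looked parallel.
  - Surroundings: the knob is visibly lower in the pictures, the robot touches nothing, and the bin and the other items in view look unmoved.
- **Did not go as planned:** During one fingertip touchdown on the crown, the wrist read 21.4 N in total, shared by two fingers. If the 20 N limit covers fingertip contact as well as the clamp foot, that reading was slightly over. The other fingertip readings stayed at or below 14 N. They are taken only at the end of each one-second move, so short peaks could have gone unseen.
- **Foot force after release:** this was not measured. It relies on the stiff slide holding its place.

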